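# Square up a timber frame corner

## Robot

A 7-joint arm with a two-finger parallel gripper is mounted at the origin on the work surface. World frame = base frame: x ahead of the robot, y to its left, z up, the work surface at z = 0. Lengths are in m, angles in rad, forces in N, time in s.
With the tool pointing down it reaches from about 0.4 to 0.85 m from the base axis. Payload 10.4 kg.
Tool frame: the origin (TCP) lies midway between the tips of the shut fingers; the grasp point (between the pads) lies 19 mm behind it; z points along the fingers, y is the direction in which the jaws open and shut (so a half turn about z gives the same grasp; the last joint's range is limited). The gripper opens to 87 mm and grips with 3 to 60 N. Pads are 19 mm wide; open, the fingers measure 117 mm over their backs; the gripper's body (75 mm by 190 mm) begins 51 mm behind the grasp point.
Start: joints at [-1.24, 0.332, -0.065, 1.46, 0.022, 1.35, -0.088], TCP at [0.217, 0.586, 0.223] pointing down, gripper open.
Joint ranges: [-2.6, 2.6], [-0.5, 2.12], [-1.47, 1.34], [0.16, 2.42], [-1.27, 4.41], [0.06, 2.06], [-2.6, 2.6]. Speed limits (rad/s): [2.22, 2.22, 2.79, 2.79, 3.14, 3.14, 3.14].

## Interface

Orientations are given as a unit quaternion [x, y, z, w].
In Python, from bench import r gives the robot as it stands.
- The arm moves only by the tool step_arm, never from a script. Its argument "increments" is a list of rows, each a list of 2 entries, a list of its own where there are three numbers: the shift along the tool's x, y, z in m, then the turn, a rotation vector about the tool's x, y, z in rad. A call has 1 to 5 rows; each row is the pose to reach, as a shift and turn from the pose measured when the call began, along the tool's axes at that moment; what a row does not reach only later rows make up. A row lasts 1/10 s, in which the tool goes at most 50 mm and 8.59 degrees, less where a joint would pass 70% of its speed; a pose out of reach is approached as far as the arm can. A call with a gripper value outside its range is refused whole. "hand" is the closure, from -1 (fully open) to 1 (shut), so that 0 is half open, set as the call begins (left out, the last holds). The fingers move at their own pace and stop on an object; "grip_force" is the grip in N (left out, the last holds). Time passes only in rows, so rows that repeat a pose let the fingers close. It gives the time, the measured TCP pose, the force and the opening at its end, in the units of the state.
- r.read_state(): the state, without advancing time (a new reading comes with each control period).
- r.camera(name): name is "scene" or "top"; returns a dict with "pixels" (400x640x3 uint8, blue, green, red), "camera_matrix" (3x3 intrinsics, pixels), "extrinsics" (4x4, takes a point from camera to world coordinates). Camera axes: x right, y up, looking along -z (the intrinsics and any distortion apply to the point x, -y, -z); pixel columns grow to the right and rows downward; lengths in m; the calibration is good to about 2 mm. A picture is of the moment at which its call begins. There is no depth.
- r.close_job(): hands the job in, once; it reports no verdict.
The state is a dict: "time": time; "joint_positions": joint angles; "joint_vel": joint speeds; "joint_torque": joint torques, N m; "ee_pos": TCP position; "eef_rot": TCP orientation; "ft_force": force on the tool from outside, world axes, zero at the start; "torque": the same for the moment, N m; "width": finger opening in m.
Only numpy, scipy, OpenCV 4.12 (cv2) and the standard library are available. Lean on these libraries where they do the work, as an engineer would, in place of code of your own. Each camera call takes 0.05 s, during which the arm holds its last target.

## Task

The inside corner of the timber frame on the bench has to be checked for square. First clear the two screw jars that stand in the corner: put them upright into the two empty cells of the divided crate, one per cell. Then take the carpenter's square by its diagonal bar, press it gently into the inside corner, flat on the bench with one leg flush against each timber, and finish while still gripping it and keeping it pressed against both timbers, leaving the tape measure, the timber offcut and the glue bottle around the corner where they stand.

Things in the scene. Friction and masses are not known exactly. Their poses are not given: they have to be found in the camera images.
- frame: Fixed corner of a timber frame lying on the bench: two bare timbers 38 mm thick and 45 mm high (plate and stud) joined in an L. Origin on the bench surface at the inside corner. The plate's inside face is its plane x = 0, the stud's inside face its plane y = 0, z up; the open inside of the corner is where x < 0 and y < 0.
- plate: One timber of the frame, same origin and axes as frame. Fills x 0 to 38 mm, y -220 to +38 mm, z 0 to 45 mm.
- stud: The other timber of the frame, same origin and axes as frame. Fills x -200 to 0 mm, y 0 to 38 mm, z 0 to 45 mm.
- square: Loose carpenter's square lying flat, 0.35 kg, an L with a diagonal bar as handle. Origin: underside of the outer heel (outside of the right angle), z up. Wooden leg (18 mm thick): x -25 to 0, y -140 to 0 mm; steel leg (10 mm thick): x -140 to 0, y -25 to 0 mm. Pressed home, origin and axes match frame: wooden leg on the plate, steel leg on the stud, bar up.
- square_handle (a point): Middle of the square's dark wooden diagonal bar, at x -71, y -71, z 25 mm of square, same axes. Bar 16 mm wide, 170 mm long, z 0 to 34 mm, along the square's (1, -1) direction; fingers close along (1, 1). Heel side: the opening to the legs' inner corner is 57 mm deep and narrows, so open the fingers only about 50 mm.
- crate: Fixed open plywood crate, 158 x 158 mm, 50 mm high, walls and dividers 6 mm, floor 6 mm thick, divided 2 x 2. Origin under its centre, sides along x and y. Cells are 70 mm square inside, their centres at x = +-38, y = +-38 mm. Two cells start with a jar, two are empty.
- pad_a: Thin cork disc (56 mm across, 1 mm, fixed, just a look) on the floor at the centre of one empty crate cell; origin on the crate floor.
- pad_b: The same kind of cork disc in the centre of the other empty cell.
- jar_a: Closed glass screw jar with a steel lid, 46 mm across, 95 mm high, about 0.18 kg, origin at the centre of its underside, z up. Stands on the bench in the inside corner of the frame at the start; has to go into an empty crate cell.
- jar_b: Closed glass screw jar with a steel lid, 46 mm across, 95 mm high, about 0.18 kg, origin at the centre of its underside, z up. Stands on the bench in the inside corner of the frame at the start; has to go into an empty crate cell.
- stored_jar_a: Closed glass screw jar with a steel lid, 46 mm across, 95 mm high, about 0.18 kg, origin at the centre of its underside, z up. Stands in a crate cell from the start and stays there.
- stored_jar_b: Closed glass screw jar with a steel lid, 46 mm across, 95 mm high, about 0.18 kg, origin at the centre of its underside, z up. Stands in a crate cell from the start and stays there.
- tape_measure: Bystander, not to be disturbed: tape measure, 62 x 34 x 58 mm, black, standing near the frame; origin at the centre of its underside.
- offcut: Bystander, not to be disturbed: short timber offcut, 70 x 38 x 45 mm, lying behind the plate; origin at the centre of its underside.
- glue_bottle: Bystander, not to be disturbed: white glue bottle, 54 mm across, 150 mm high, standing; origin at the centre of its underside.

How it is judged:
By the outcome, as a careful person would: the job done as asked, in the order asked, and still so for the second after the job is handed in, while the arm keeps its last pose, push and grip.
It also fails if it takes over 72 s, if anything falls off the work surface, if the arm or the gripper's body presses on something with over 40 N, if the wrist force passes 120 N, or if a joint passes its speed limit or range.

## Working session

There is one attempt and no reset: what is moved stays moved. The work goes in short steps, Python scripts to look and compute and a tool call to move; the robot and the scene stay as the last step left them, time stands still between calls to the robot, and variables do not carry over. Pictures are saved under pics/ and viewed, and the job is handed in when it is done.

Besides the shell and the picture viewer there is one more tool, called after ">>>" as a command line: name --argument value ..., lists and objects as JSON in quotes. step_arm: Moves the arm, as the interface text tells. Its arguments: {"type":"object","properties":{"increments":{"type":"array"},"hand":{"type":"number"},"grip_force":{"type":"number"}},"required":["increments"]}

```bash
ls; mkdir -p pics; python3 - <<'E'
from bench import r
import cv2,numpy as np
s=r.read_state();print({k:np.round(v,4).tolist() for k,v in s.items()})
for n in("scene","top"):
    c=r.camera(n);cv2.imwrite(f"pics/{n}0.png",c["pixels"]);print(n,np.round(c["camera_matrix"],2).tolist(),np.round(c["extrinsics"],4).tolist(),[k for k in c])
    np.savez(f"cal_{n}.npz",K=c["camera_matrix"],E=c["extrinsics"])
E
```

```text
pics
{'time': 0.0, 'joint_positions': [-1.2396, 0.3329, -0.0647, 1.4609, 0.0216, 1.3499, -0.0885], 'joint_vel': [-0.0006, -0.0005, -0.0002, 0.0006, 0.0004, -0.0006, 0.0016], 'joint_torque': [-0.0016, -62.3236, 0.0237, -38.9911, -0.0613, 0.0395, 0.0001], 'ee_pos': [0.2164, 0.5859, 0.2218], 'eef_rot': [0.176, 0.9844, -0.0007, -0.0001], 'ft_force': [0.1376, -0.6046, -0.0583], 'torque': [0.0314, -0.0057, -0.0129], 'width': 0.0868}
scene [[391.65, 0.0, 321.89], [0.0, 391.65, 206.17], [0.0, 0.0, 1.0]] [[0.1153, -0.6785, 0.7255, 1.2709], [0.9933, 0.0741, -0.0886, -0.0946], [0.0064, 0.7309, 0.6825, 0.6864], [0.0, 0.0, 0.0, 1.0]] ['pixels', 'camera_matrix', 'extrinsics']
top [[406.71, 0.0, 313.63], [0.0, 406.71, 204.5], [0.0, 0.0, 1.0]] [[-0.0161, 0.9971, -0.0739, 0.5432], [-0.9998, -0.0168, -0.0094, -0.023], [-0.0106, 0.0737, 0.9972, 1.0616], [0.0, 0.0, 0.0, 1.0]] ['pixels', 'camera_matrix', 'extrinsics']
```

View pics/scene0.png

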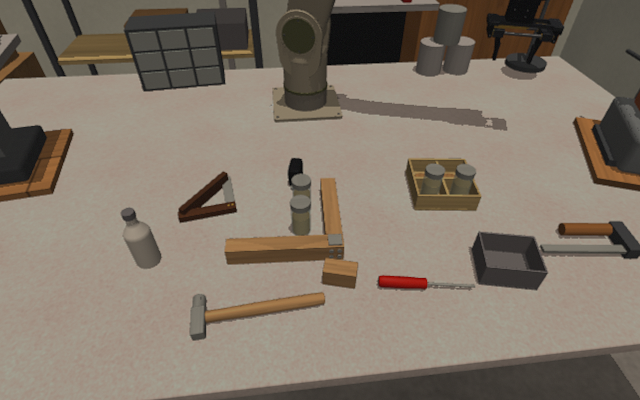

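View pics/top0.png

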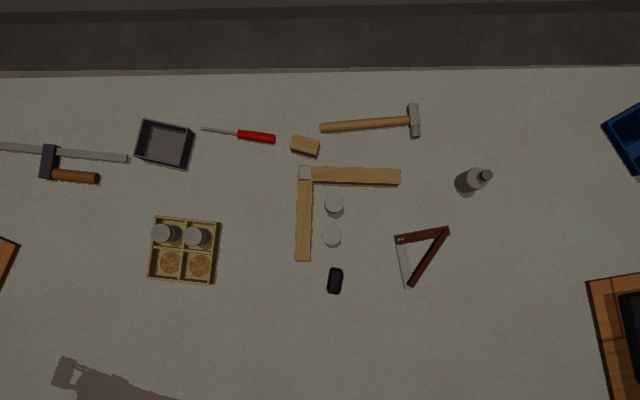

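The scene shows the frame corner with two jars, the crate to the right, and the square to the left. In the top view the frame corner is near (312,182), the jars near (334,205) and (331,236), the crate near (184,250), and the square's heel near (398,240). I'll enlarge these.

```bash
python3 - <<'E'
import cv2
t=cv2.imread("pics/top0.png");s=cv2.imread("pics/scene0.png")
def crop(im,x,y,w,h,k,n):
    c=cv2.resize(im[y:y+h,x:x+w],None,fx=k,fy=k,interpolation=cv2.INTER_CUBIC)
    c=cv2.convertScaleAbs(c,alpha=1.5)
    for i in range(0,w,10):
        cv2.line(c,(i*k,0),(i*k,5),(0,255,0),1)
        if i%20==0: cv2.putText(c,str(x+i),(i*k,16),0,.4,(0,0,255),1)
    for i in range(0,h,10):
        cv2.line(c,(0,i*k),(5,i*k),(0,255,0),1)
        if i%20==0: cv2.putText(c,str(y+i),(6,i*k+4),0,.4,(0,0,255),1)
    cv2.imwrite(n,c)
crop(t,285,130,130,95*1,6,"pics/t_a.png")
crop(t,285,200,130,95*1,6,"pics/t_a2.png")
crop(t,380,155,120,140,4,"pics/t_b.png")
crop(t,140,205,90,90,6,"pics/t_c.png")
E
```

```text
(no output)
```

View pics/t_a.png

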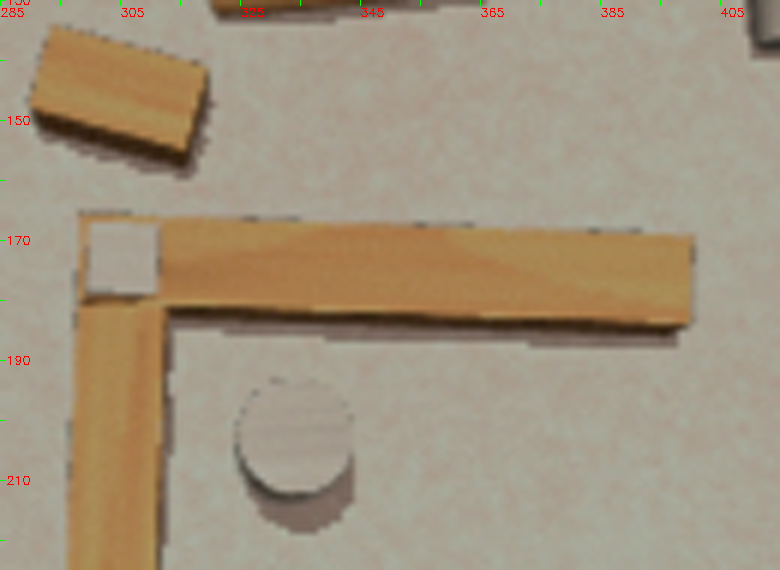

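View pics/t_a2.png

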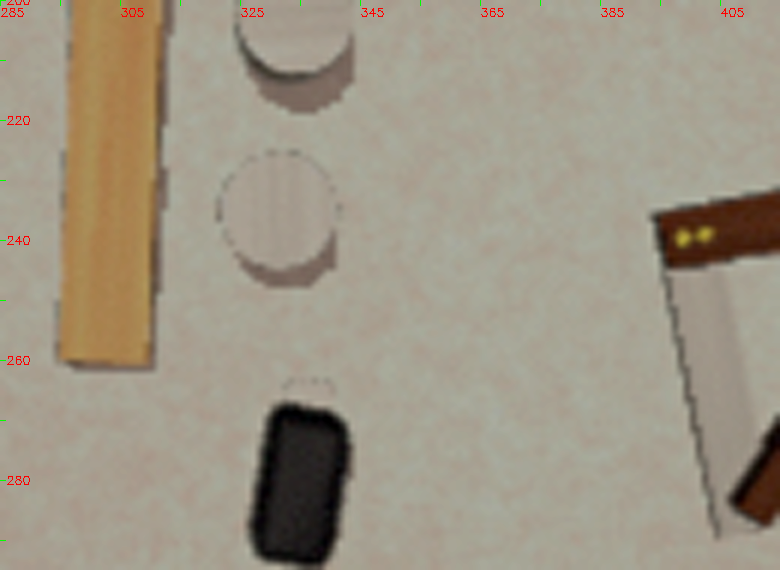

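View pics/t_b.png

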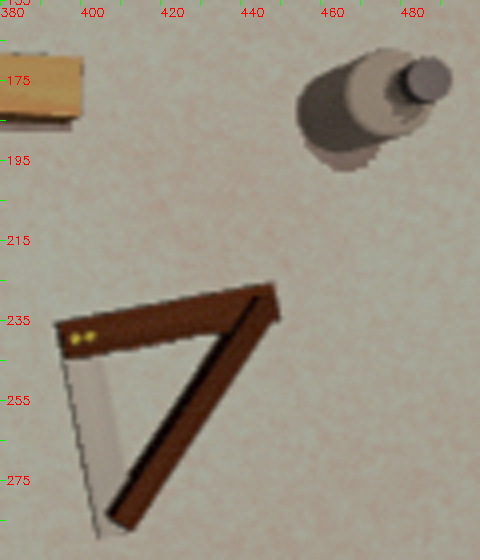

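View pics/t_c.png

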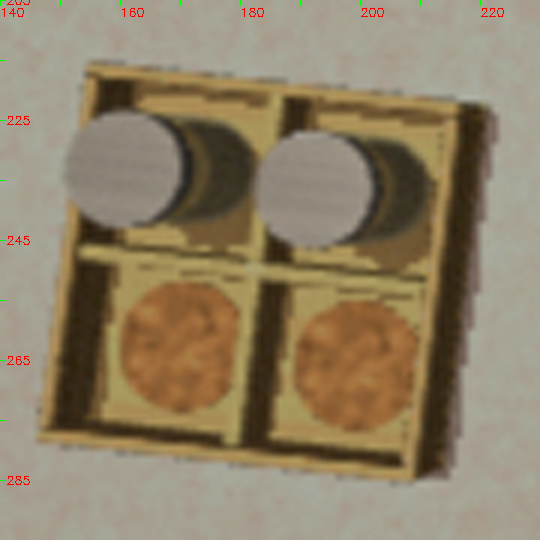

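```bash
cat > h.py <<'E'
import numpy as np,cv2
from scipy.optimize import least_squares
C={n:np.load(f"cal_{n}.npz") for n in("top","scene")}
def proj(P,n="top"):
    P=np.atleast_2d(P);E=C[n]["E"];K=C[n]["K"]
    c=(P-E[:3,3])@E[:3,:3];c=c*[1,-1,-1]
    q=c@K.T;return q[:,:2]/q[:,2:]
def back(uv,z,n="top"):
    E=C[n]["E"];K=C[n]["K"];d=np.linalg.inv(K)@[uv[0],uv[1],1.];d=E[:3,:3]@(d*[1,-1,-1])
    return E[:3,3]+d*(z-E[2,3])/d[2]
def T(p,P):
    P=np.atleast_2d(np.array(P,float));c,s=np.cos(p[2]),np.sin(p[2])
    return np.c_[P[:,0]*c-P[:,1]*s+p[0],P[:,0]*s+P[:,1]*c+p[1],P[:,2]]
def fit(P,uv,x0,n="top"):
    f=lambda p:(proj(T(p,np.array(P)/1000.),n)-np.array(uv)).ravel()
    s=least_squares(f,x0,loss="soft_l1");return s.x,s.fun.reshape(-1,2)
E
python3 - <<'E'
from h import *
fr,e=fit([(0,0,45),(38,38,45),(38,-220,45),(0,-220,45),(-200,38,45),(-200,0,45)],[(312.3,180.7),(298.2,165.5),(400.3,168.9),(399.6,183.3),(294.1,259.8),(310,260.6)],[.6,0,0]);print("frame",fr.round(4),e.round(1).tolist())
sq,e=fit([(0,0,18),(0,-140,18),(-25,0,18),(-140,0,10),(-131-5.7,-11-5.7,34),(-131+5.7,-11+5.7,34)],[(393.4,235.4),(448.4,225.1),(395.4,244.6),(404.6,289.1),(413,287.4),(407.5,282)],[.45,-.2,0.1]);print("sq",sq.round(4),e.round(1).tolist())
cr,e=fit([(79,79,50),(79,-79,50),(-79,-79,50),(-79,79,50),(-38,38,7),(-38,-38,7)],[(154.3,214.9),(216.3,221.8),(208.5,284.3),(146.3,277.9),(170.1,262.5),(199.3,265.6)],[.45,.3,0]);print("crate",cr.round(4),e.round(1).tolist())
ja=back((333.7,202.4),.095);jb=back((331.1,234.4),.095);print(ja.round(4),jb.round(4))
print("in frame",[ (np.array([[np.cos(fr[2]),np.sin(fr[2])],[-np.sin(fr[2]),np.cos(fr[2])]])@(j[:2]-fr[:2])).round(4) for j in(ja,jb)])
print("tape",back((334.5,280),.058).round(3),"offcut",back((304.5,145.5),.045).round(3))
for k in((170.1,262.5),(199.3,265.6)):print("pad",back(k,.007).round(4))
np.savez("poses.npz",fr=fr,sq=sq,cr=cr,ja=ja,jb=jb)
def box(p,x0,x1,y0,y1,z0,z1):return [T(p,np.array([(x0,y0,z),(x1,y0,z),(x1,y1,z),(x0,y1,z)])/1000.) for z in(z0,z1)]
B=[box(fr,0,38,-220,38,0,45),box(fr,-200,0,0,38,0,45),box(sq,-25,0,-140,0,0,18),box(sq,-140,0,-25,0,0,10),box(cr,-79,79,-79,79,0,50)]
a=np.array([[-131-5.7,-11-5.7],[-131+5.7,-11+5.7],[-11+5.7,-131+5.7],[-11-5.7,-131-5.7]])
B.append([T(sq,np.c_[a,np.full(4,z)]/1000.) for z in(0,34)])
th=np.linspace(0,6.28,30)
for j in(ja,jb):B.append([np.c_[j[0]+.023*np.cos(th),j[1]+.023*np.sin(th),0*th+z] for z in(0,.095)])
for n,(x,y,w,h) in{"top":(140,130,320,165),"scene":(120,150,380,140)}.items():
    im=cv2.imread(f"pics/{n}0.png");k=4
    im=cv2.convertScaleAbs(cv2.resize(im[y:y+h,x:x+w],None,fx=k,fy=k),alpha=1.4)
    for b in B:
        for i,l in enumerate(b):
            q=(proj(l,n)-[x,y]+.5)*k;cv2.polylines(im,[np.int32(q)],True,[(255,0,0),(0,255,0)][i],1)
    cv2.imwrite(f"pics/ov_{n}_L.png",im[:,:780]);cv2.imwrite(f"pics/ov_{n}_R.png",im[:,-780:])
E
```

```text
frame [ 0.6787 -0.0113 -0.0507] [[0.1, -0.0], [-0.3, -0.3], [-0.0, -0.3], [0.4, 0.3], [0.2, 0.3], [-0.4, 0.1]]
sq [ 0.5394 -0.2171  0.1718] [[0.6, -0.6], [-0.6, -0.5], [0.5, -0.1], [-0.1, -0.1], [-0.2, 0.3], [-0.1, 2.0]]
crate [ 0.5112  0.3171 -0.1215] [[-0.3, -0.2], [0.3, -0.4], [0.2, 0.8], [-0.8, 0.4], [0.2, -0.3], [0.1, -0.2]]
[ 0.619  -0.0618  0.095 ] [ 0.5431 -0.0541  0.095 ]
in frame [array([-0.0571, -0.0534]), array([-0.1333, -0.0496])]
tape [ 0.432 -0.061  0.058] offcut [0.769 0.007 0.045]
pad [0.4774 0.36   0.007 ]
pad [0.4683 0.2843 0.007 ]
```

```bash
ls pics
```

```text
ov_scene_L.png
ov_scene_R.png
ov_top_L.png
ov_top_R.png
scene0.png
t_a.png
t_a2.png
t_b.png
t_c.png
top0.png
```

View pics/ov_top_R.png

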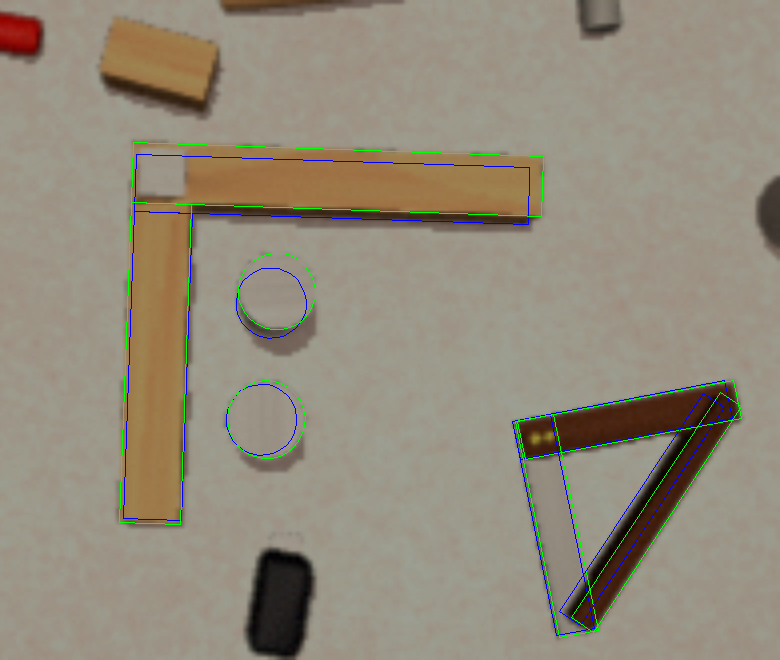

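View pics/ov_scene_L.png

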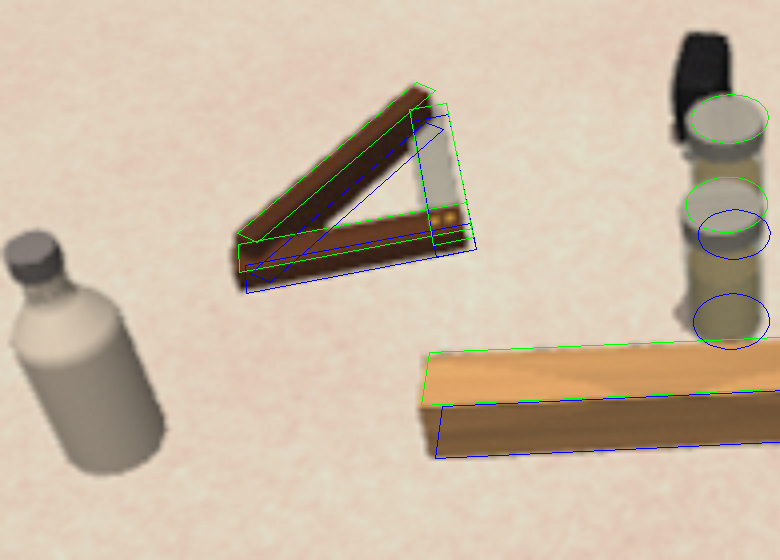

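View pics/ov_scene_R.png

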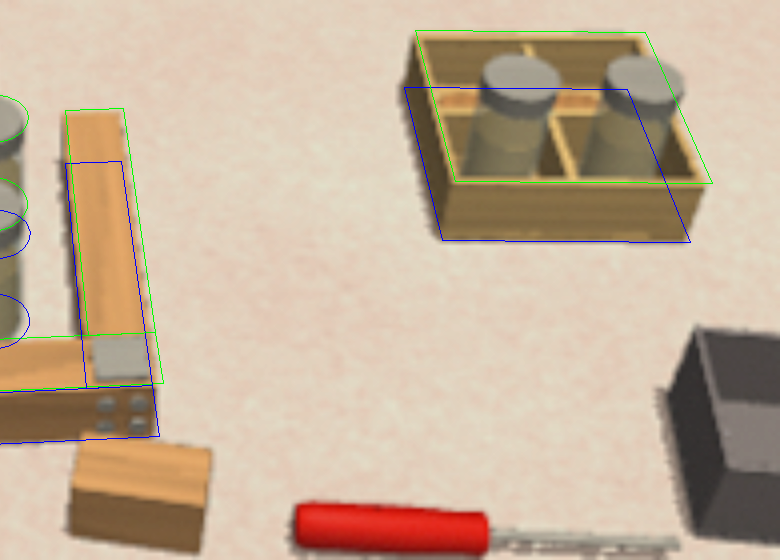

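Overlays: the top view fits to about 0.5 px. The scene view shows a consistent offset of about 1–1.5 px (3–4 mm), so I'll check both cameras against the gripper as it comes into view. First a helper to turn world goals into tool increments.

```bash
cat > mv.py <<'E'
import sys,numpy as np
from scipy.spatial.transform import Rotation as R
from bench import r
# usage: mv.py x y z jawdeg [nrows per call=5, step m]
def goal(x,y,z,jaw,step=.045):
    s=r.read_state();Rm=R.from_quat(s["eef_rot"]);p=np.array(s["ee_pos"])
    a=np.radians(jaw);yv=np.array([np.cos(a),np.sin(a),0]);
    if yv@Rm.as_matrix()[:,1]<0:yv=-yv
    zv=np.array([0,0,-1.]);xv=np.cross(yv,zv)
    G=R.from_matrix(np.c_[xv,yv,zv])
    d=Rm.inv().apply(np.array([x,y,z])-p);w=(Rm.inv()*G).as_rotvec()
    n=max(np.linalg.norm(d)/step,np.linalg.norm(w)/.14)
    yj=Rm.as_matrix()[:,1]
    print("t%.2f p%s jaw%.1f w%.4f f%s q%s"%(s["time"],np.round(p,4),np.degrees(np.arctan2(yj[1],yj[0])),s["width"],np.round(s["ft_force"],1),np.round(s["joint_positions"],2)))
    print("total d",d.round(4),"w",w.round(4),"rows %.1f"%n)
    m=int(np.ceil(n))
    for i in range(1,min(m,5)+1):
        f=min(1,i/n);print((d*f).round(3).tolist(),(w*f).round(3).tolist())
if __name__=="__main__":goal(*map(float,sys.argv[1:]))
E
python3 mv.py .543 -.056 .2 83
```

```text
t0.10 p[0.2164 0.586  0.2218] jaw69.7 w0.0871 f[-0.3 -0.   0.1] q[-1.24  0.33 -0.06  1.46  0.02  1.35 -0.09]
total d [-0.5288 -0.489   0.0225] w [-1.300e-03 -1.000e-04 -2.316e-01] rows 16.0
[-0.033, -0.031, 0.001] [-0.0, -0.0, -0.014]
[-0.066, -0.061, 0.003] [-0.0, -0.0, -0.029]
[-0.099, -0.092, 0.004] [-0.0, -0.0, -0.043]
[-0.132, -0.122, 0.006] [-0.0, -0.0, -0.058]
[-0.165, -0.153, 0.007] [-0.0, -0.0, -0.072]
```

>>> step_arm --increments '[[[-0.03,-0.03,0.0],[0,0,-0.02]],[[-0.065,-0.06,0.002],[0,0,-0.04]],[[-0.1,-0.09,0.004],[0,0,-0.06]],[[-0.13,-0.12,0.006],[0,0,-0.08]],[[-0.165,-0.15,0.007],[0,0,-0.1]]]' --hand -1 --grip_force 20

```text
time: 0.6
ee_pos: [0.3193, 0.3864, 0.2146]
eef_rot: [0.126, 0.992, -0.001, -0.0]
ft_force: [1.1, 0.7, 0.2]
width: 0.0871
```

```bash
python3 mv.py .543 -.056 .2 83
```

```text
t0.60 p[0.3193 0.3864 0.2146] jaw75.5 w0.0871 f[1.1 0.7 0.2] q[-1.    0.07  0.03  1.79 -0.    1.28  0.35]
total d [-0.3271 -0.3725  0.0151] w [-0.0017 -0.0007 -0.1302] rows 11.0
[-0.03, -0.034, 0.001] [-0.0, -0.0, -0.012]
[-0.059, -0.068, 0.003] [-0.0, -0.0, -0.024]
[-0.089, -0.101, 0.004] [-0.0, -0.0, -0.035]
[-0.119, -0.135, 0.005] [-0.001, -0.0, -0.047]
[-0.148, -0.169, 0.007] [-0.001, -0.0, -0.059]
```

>>> step_arm --increments '[[[-0.03,-0.034,0.0],[0,0,-0.03]],[[-0.06,-0.068,0.002],[0,0,-0.06]],[[-0.09,-0.1,0.004],[0,0,-0.09]],[[-0.12,-0.135,0.006],[0,0,-0.11]],[[-0.15,-0.17,0.007],[0,0,-0.13]]]'

```text
time: 1.1
ee_pos: [0.4223, 0.1824, 0.2075]
eef_rot: [0.061, 0.998, -0.001, -0.001]
ft_force: [1.5, 0.6, 0.6]
width: 0.0868
```

```bash
python3 mv.py .543 -.056 .2 83
```

```text
t1.10 p[0.4223 0.1824 0.2075] jaw83.0 w0.0868 f[1.5 0.6 0.6] q[-0.77 -0.03  0.25  1.91  0.01  1.27  0.93]
total d [-0.1486 -0.222   0.0077] w [-0.0017 -0.0011  0.0008] rows 5.9
[-0.025, -0.037, 0.001] [-0.0, -0.0, 0.0]
[-0.05, -0.075, 0.003] [-0.001, -0.0, 0.0]
[-0.075, -0.112, 0.004] [-0.001, -0.001, 0.0]
[-0.1, -0.15, 0.005] [-0.001, -0.001, 0.001]
[-0.125, -0.187, 0.007] [-0.001, -0.001, 0.001]
```

>>> step_arm --increments '[[[-0.025,-0.037,0.0],[0,0,0]],[[-0.05,-0.075,0.002],[0,0,0]],[[-0.075,-0.112,0.004],[0,0,0]],[[-0.1,-0.15,0.006],[0,0,0]],[[-0.13,-0.19,0.007],[0,0,0]]]'

```text
time: 1.6
ee_pos: [0.5285, -0.0233, 0.2006]
eef_rot: [0.06, 0.998, -0.001, -0.001]
ft_force: [1.4, 0.9, 0.5]
width: 0.0869
```

```bash
python3 mv.py .543 -.056 .13 83; python3 - <<'E'
from h import *
from bench import r
from scipy.spatial.transform import Rotation as R
for n in("top","scene"):
    c=r.camera(n);s=r.read_state()
    im=c["pixels"].copy();p=np.array(s["ee_pos"]);Rm=R.from_quat(s["eef_rot"]).as_matrix()
    # inner tips
    pts=np.array([p+Rm[:,1]*y for y in(-s["width"]/2,0,s["width"]/2)]);q=proj(pts,n);print(n,q.round(1).tolist())
    k=5;u,v=np.int32(q[1]);x,y=u-75,v-55
    o=cv2.convertScaleAbs(cv2.resize(im[y:y+115,x:x+150],None,fx=k,fy=k,interpolation=cv2.INTER_CUBIC),alpha=1.4)
    for a in q:cv2.drawMarker(o,tuple(int(t) for t in (a-[x,y]+.5)*k),(0,0,255),0,10,1)
    cv2.imwrite(f"pics/g1_{n}.png",o)
E
```

```text
t1.60 p[ 0.5285 -0.0233  0.2006] jaw83.1 w0.0869 f[1.4 0.9 0.5] q[-0.51  0.13  0.51  1.77 -0.07  1.26  1.47]
total d [-0.0184 -0.0307  0.0706] w [-0.0012 -0.0013  0.0018] rows 1.8
[-0.01, -0.017, 0.04] [-0.001, -0.001, 0.001]
[-0.018, -0.031, 0.071] [-0.001, -0.001, 0.002]
top [[342.7, 242.6], [322.2, 240.3], [301.8, 238.0]]
scene [[292.0, 137.5], [311.5, 137.8], [331.0, 138.2]]
```

View pics/g1_top.png

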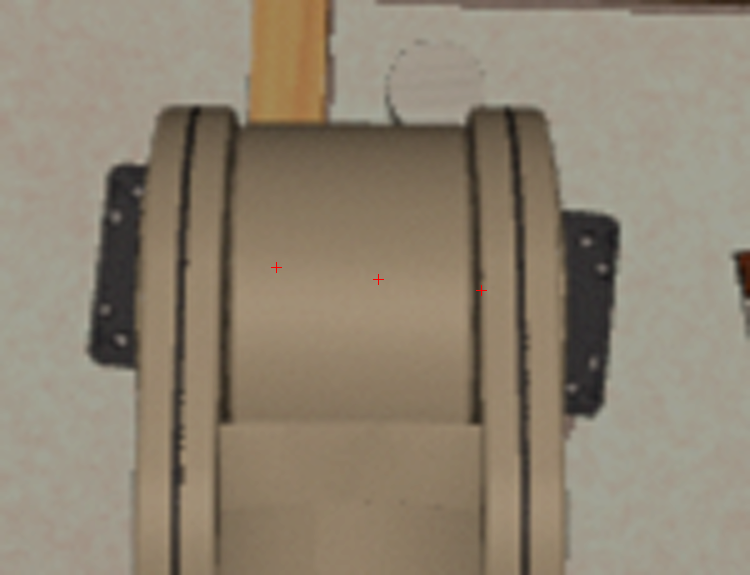

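View pics/g1_scene.png

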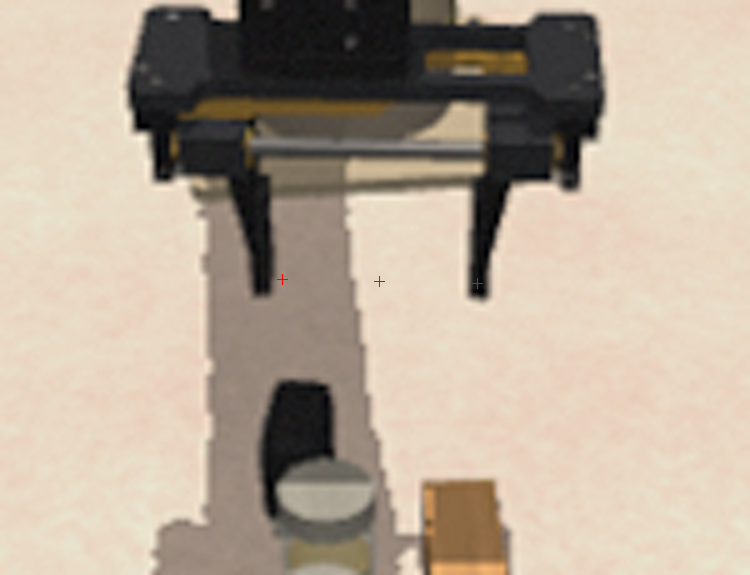

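The top view shows only the gripper's body over the jar. In the scene view the finger inner edges at crop x 272/470 average 371, but the projection gives 379. That is the same 1.6 px right shift seen on the objects, so the scene camera is biased and the top-based positions agree with the robot. I'll descend on the near jar.

>>> step_arm --increments '[[[-0.009,-0.016,0.03],[0,0,0]],[[-0.018,-0.031,0.065],[0,0,0]],[[-0.018,-0.031,0.105],[0,0,0]],[[-0.018,-0.031,0.144],[0,0,0]],[[-0.018,-0.031,0.144],[0,0,0]]]'

```text
time: 2.2
ee_pos: [0.5395, -0.0622, 0.052]
eef_rot: [0.065, 0.998, -0.003, -0.005]
ft_force: [0.4, 1.0, 0.0]
width: 0.0867
```

```bash
python3 mv.py .543 -.055 .056 83
```

```text
t2.20 p[ 0.5395 -0.0622  0.052 ] jaw82.6 w0.0867 f[0.4 1.  0. ] q[-0.41  0.35  0.51  1.88 -0.2   0.97  1.63]
total d [-0.0025  0.0075 -0.0041] w [-0.0066 -0.009  -0.0074] rows 0.2
[-0.003, 0.008, -0.004] [-0.007, -0.009, -0.007]
```

>>> step_arm --increments '[[[-0.003,0.007,-0.004],[-0.007,-0.009,-0.007]],[[-0.003,0.007,-0.004],[-0.007,-0.009,-0.007]]]'

```text
time: 2.4
ee_pos: [0.5448, -0.0544, 0.0579]
eef_rot: [0.06, 0.998, 0.001, 0.001]
ft_force: [-0.2, -0.6, -0.2]
width: 0.0869
```

```bash
python3 mv.py .543 -.055 .056 83;python3 - <<'E'
from h import *
from bench import r
im=r.camera("scene")["pixels"];cv2.imwrite("pics/g2.png",cv2.convertScaleAbs(cv2.resize(im[120:270,230:390],None,fx=4,fy=4),alpha=1.4))
E
```

```text
t2.40 p[ 0.5448 -0.0544  0.0579] jaw83.1 w0.0869 f[-0.2 -0.6 -0.2] q[-0.42  0.34  0.51  1.87 -0.2   0.97  1.63]
total d [ 0.0017 -0.0008  0.0019] w [0.0018 0.0026 0.0011] rows 0.1
[0.002, -0.001, 0.002] [0.002, 0.003, 0.001]
```

View pics/g2.png

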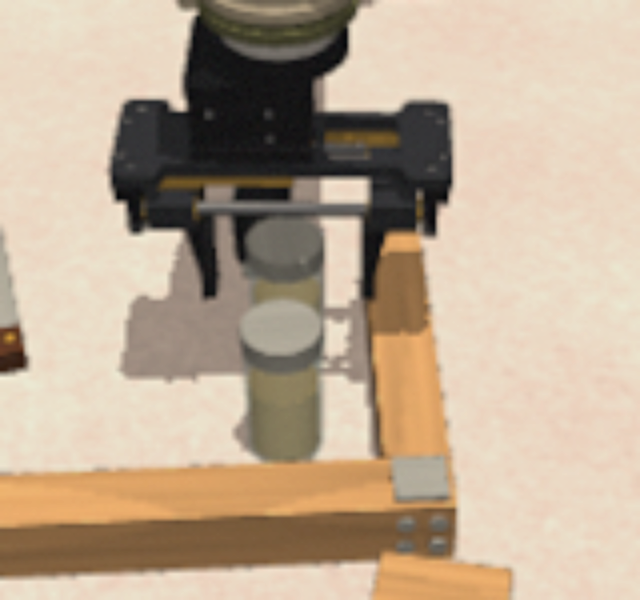

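The near jar sits centred between the fingers (finger edges at about 210 and 370, jar at 284). Closing.

>>> step_arm --increments '[[[0.002,0,0.002],[0,0,0]],[[0.002,0,0.002],[0,0,0]],[[0.002,0,0.002],[0,0,0]],[[0.002,0,0.002],[0,0,0]],[[0.002,0,0.002],[0,0,0]]]' --hand 1 --grip_force 20

```text
time: 2.95
ee_pos: [0.5429, -0.0546, 0.0561]
eef_rot: [0.061, 0.998, 0.001, 0.002]
ft_force: [0.1, -0.3, 0.3]
width: 0.055
```

```bash
python3 mv.py .543 -.055 .2 83
```

```text
t2.95 p[ 0.5429 -0.0546  0.0561] jaw83.0 w0.0550 f[ 0.1 -0.3  0.3] q[-0.42  0.34  0.51  1.88 -0.2   0.97  1.63]
total d [-0.0006 -0.0002 -0.1439] w [0.0016 0.0031 0.0008] rows 3.2
[-0.0, -0.0, -0.045] [0.0, 0.001, 0.0]
[-0.0, -0.0, -0.09] [0.001, 0.002, 0.0]
[-0.001, -0.0, -0.135] [0.001, 0.003, 0.001]
[-0.001, -0.0, -0.144] [0.002, 0.003, 0.001]
```

>>> step_arm --increments '[[[0,0,0],[0,0,0]],[[0,0,0],[0,0,0]],[[0,0,0],[0,0,0]],[[0,0,0],[0,0,0]]]'

```text
time: 3.35
ee_pos: [0.5429, -0.0547, 0.0561]
eef_rot: [0.061, 0.998, 0.001, 0.002]
ft_force: [-0.2, -0.8, -0.5]
width: 0.0453
```

>>> step_arm --increments '[[[0,0,-0.01],[0,0,0]],[[0,0,-0.04],[0,0,0]],[[0,0,-0.08],[0,0,0]],[[0,0,-0.115],[0,0,0]],[[0,0,-0.145],[0,0,0]]]'

```text
time: 3.85
ee_pos: [0.5424, -0.055, 0.2036]
eef_rot: [0.061, 0.998, 0.001, 0.002]
ft_force: [1.3, -0.4, -2.3]
width: 0.0453
```

```bash
python3 mv.py .477 .36 .2 83
```

```text
t3.85 p[ 0.5424 -0.055   0.2036] jaw83.0 w0.0453 f[ 1.3 -0.4 -2.3] q[-0.47  0.17  0.55  1.73 -0.09  1.26  1.55]
total d [0.1154 0.4039 0.0039] w [0.0018 0.0043 0.0003] rows 9.3
[0.012, 0.043, 0.0] [0.0, 0.0, 0.0]
[0.025, 0.087, 0.001] [0.0, 0.001, 0.0]
[0.037, 0.13, 0.001] [0.001, 0.001, 0.0]
[0.049, 0.173, 0.002] [0.001, 0.002, 0.0]
[0.062, 0.216, 0.002] [0.001, 0.002, 0.0]
```

>>> step_arm --increments '[[[0.01,0.035,0],[0,0,0]],[[0.022,0.077,0],[0,0,0]],[[0.034,0.12,0],[0,0,0]],[[0.046,0.163,0],[0,0,0]],[[0.058,0.205,0],[0,0,0]]]'

```text
time: 4.35
ee_pos: [0.509, 0.1572, 0.2044]
eef_rot: [0.061, 0.998, 0.001, 0.002]
ft_force: [1.3, -0.7, -2.6]
width: 0.0455
```

>>> step_arm --increments '[[[0.012,0.043,0],[0,0,0]],[[0.024,0.086,0],[0,0,0]],[[0.036,0.13,0],[0,0,0]],[[0.049,0.171,0],[0,0,0]],[[0.057,0.199,0],[0,0,0]]]'

```text
time: 4.85
ee_pos: [0.4748, 0.3651, 0.2049]
eef_rot: [0.059, 0.998, 0.001, 0.002]
ft_force: [-0.5, -0.5, -2.1]
width: 0.0456
```

```bash
python3 mv.py .477 .36 .12 83
```

```text
t4.85 p[0.4748 0.3651 0.2049] jaw83.2 w0.0456 f[-0.5 -0.5 -2.1] q[-0.94  0.28  0.25  1.58 -0.07  1.29  0.77]
total d [-0.0025 -0.0051  0.0849] w [0.0028 0.0037 0.0033] rows 1.9
[-0.001, -0.003, 0.045] [0.001, 0.002, 0.002]
[-0.002, -0.005, 0.085] [0.003, 0.004, 0.003]
```

>>> step_arm --increments '[[[-0.002,-0.005,0.03],[0,0,0]],[[-0.002,-0.005,0.065],[0,0,0]],[[-0.002,-0.005,0.085],[0,0,0]],[[-0.002,-0.005,0.085],[0,0,0]]]'

```text
time: 5.25
ee_pos: [0.4748, 0.3587, 0.1171]
eef_rot: [0.059, 0.998, -0.001, 0.0]
ft_force: [0.6, -0.7, -3.2]
width: 0.0455
```

```bash
python3 mv.py .477 .36 .063 83;python3 - <<'E'
from h import *
from bench import r
for n,(x,y,w,h) in{"scene":(380,100,130,120),"top":(130,180,110,110)}.items():
    im=r.camera(n)["pixels"];cv2.imwrite(f"pics/p1_{n}.png",cv2.convertScaleAbs(cv2.resize(im[y:y+h,x:x+w],None,fx=4,fy=4),alpha=1.4))
E
```

```text
t5.25 p[0.4748 0.3587 0.1171] jaw83.2 w0.0455 f[ 0.6 -0.7 -3.2] q[-0.92  0.35  0.24  1.68 -0.09  1.12  0.8 ]
total d [-0.002   0.0016  0.0541] w [-0.0019  0.0001  0.0033] rows 1.2
[-0.002, 0.001, 0.045] [-0.002, 0.0, 0.003]
[-0.002, 0.002, 0.054] [-0.002, 0.0, 0.003]
```

View pics/p1_scene.png

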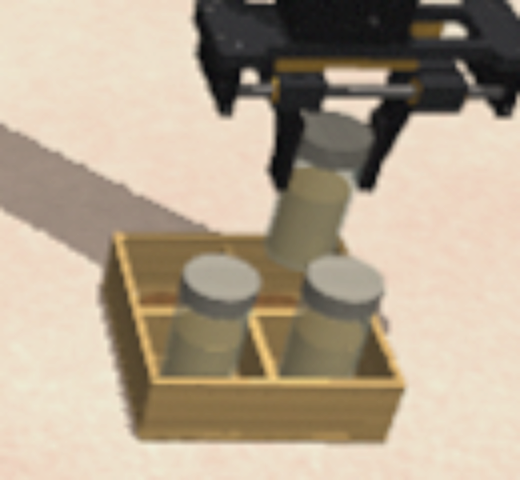

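The jar hangs upright over the far cell, at crop position (305,245). Lowering it.

>>> step_arm --increments '[[[-0.002,0.001,0.02],[0,0,0]],[[-0.002,0.001,0.038],[0,0,0]],[[-0.002,0.001,0.046],[0,0,0]],[[-0.002,0.001,0.051],[0,0,0]],[[-0.002,0.001,0.053],[0,0,0]]]'

```text
time: 5.85
ee_pos: [0.4794, 0.3614, 0.0686]
eef_rot: [0.06, 0.998, 0.002, 0.002]
ft_force: [-0.4, -0.9, -2.5]
width: 0.0456
```

```bash
python3 mv.py .477 .36 .063 83
```

```text
t5.85 p[0.4794 0.3614 0.0686] jaw83.2 w0.0456 f[-0.4 -0.9 -2.5] q[-0.91  0.41  0.23  1.72 -0.11  1.02  0.81]
total d [ 0.0023 -0.0017  0.0056] w [0.0036 0.0046 0.0031] rows 0.1
[0.002, -0.002, 0.006] [0.004, 0.005, 0.003]
```

>>> step_arm --increments '[[[0.002,-0.001,0.003],[0,0,0]],[[0.002,-0.001,0.005],[0,0,0]],[[0.002,-0.001,0.0055],[0,0,0]],[[0.002,-0.001,0.0055],[0,0,0]]]'

```text
time: 6.25
ee_pos: [0.4774, 0.3607, 0.0633]
eef_rot: [0.06, 0.998, 0.002, 0.002]
ft_force: [0.2, 0.3, -2.6]
width: 0.0459
```

```bash
python3 mv.py .477 .36 .062 83
```

```text
t6.25 p[0.4774 0.3607 0.0633] jaw83.2 w0.0459 f[ 0.2  0.3 -2.6] q[-0.91  0.41  0.23  1.73 -0.11  1.01  0.81]
total d [ 0.0003 -0.0007  0.0013] w [0.0038 0.0047 0.0031] rows 0.0
[0.0, -0.001, 0.001] [0.004, 0.005, 0.003]
```

>>> step_arm --increments '[[[0,-0.001,0.0015],[0,0,0]],[[0,-0.001,0.0015],[0,0,0]]]'

```text
time: 6.45
ee_pos: [0.4775, 0.3598, 0.062]
eef_rot: [0.06, 0.998, 0.002, 0.003]
ft_force: [-0.1, 0.9, -0.9]
width: 0.0457
```

>>> step_arm --increments '[[[0,0,0],[0,0,0]],[[0,0,0],[0,0,0]],[[0,0,0],[0,0,0]],[[0,0,0],[0,0,0]]]' --hand -0.7

```text
time: 6.85
ee_pos: [0.4776, 0.3599, 0.0621]
eef_rot: [0.06, 0.998, 0.002, 0.003]
ft_force: [0.2, 0.2, -1.0]
width: 0.0688
```

```bash
python3 mv.py .477 .36 .21 83
```

```text
t6.85 p[0.4776 0.3599 0.0621] jaw83.2 w0.0688 f[ 0.2  0.2 -1. ] q[-0.91  0.41  0.23  1.73 -0.11  1.01  0.81]
total d [-0.0002  0.0007 -0.1479] w [0.0045 0.0052 0.003 ] rows 3.3
[-0.0, 0.0, -0.045] [0.001, 0.002, 0.001]
[-0.0, 0.0, -0.09] [0.003, 0.003, 0.002]
[-0.0, 0.001, -0.135] [0.004, 0.005, 0.003]
[-0.0, 0.001, -0.148] [0.004, 0.005, 0.003]
```

>>> step_arm --increments '[[[0,0,-0.02],[0,0,0]],[[0,0,-0.05],[0,0,0]],[[0,0,-0.09],[0.004,0.005,0.003]],[[0,0,-0.125],[0.004,0.005,0.003]],[[0,0,-0.145],[0.004,0.005,0.003]]]' --hand -1

```text
time: 7.35
ee_pos: [0.4776, 0.3598, 0.2105]
eef_rot: [0.061, 0.998, 0.002, 0.001]
ft_force: [-0.1, -0.9, -0.4]
width: 0.0865
```

```bash
python3 mv.py .618 -.062 .2 83
```

```text
t7.35 p[0.4776 0.3598 0.2105] jaw83.0 w0.0865 f[-0.1 -0.9 -0.4] q[-0.93  0.27  0.26  1.57 -0.07  1.3   0.78]
total d [-0.1908 -0.4016  0.0096] w [ 0.0033  0.0026 -0.0002] rows 9.9
[-0.019, -0.041, 0.001] [0.0, 0.0, -0.0]
[-0.039, -0.081, 0.002] [0.001, 0.001, -0.0]
[-0.058, -0.122, 0.003] [0.001, 0.001, -0.0]
[-0.077, -0.163, 0.004] [0.001, 0.001, -0.0]
[-0.097, -0.203, 0.005] [0.002, 0.001, -0.0]
```

>>> step_arm --increments '[[[-0.019,-0.041,0.001],[0,0,0]],[[-0.039,-0.081,0.002],[0,0,0]],[[-0.058,-0.122,0.003],[0,0,0]],[[-0.077,-0.163,0.004],[0,0,0]],[[-0.097,-0.203,0.005],[0,0,0]]]'

```text
time: 7.85
ee_pos: [0.5493, 0.1447, 0.2052]
eef_rot: [0.061, 0.998, 0.002, 0.002]
ft_force: [0.4, 0.8, 0.2]
width: 0.0868
```

>>> step_arm --increments '[[[-0.019,-0.041,0.001],[0,0,0]],[[-0.039,-0.081,0.002],[0,0,0]],[[-0.058,-0.122,0.003],[0,0,0]],[[-0.077,-0.163,0.004],[0,0,0]],[[-0.092,-0.194,0.005],[0,0,0]]]'

```text
time: 8.35
ee_pos: [0.6173, -0.0624, 0.2]
eef_rot: [0.062, 0.998, 0.001, 0.002]
ft_force: [-0.1, 0.9, -0.3]
width: 0.0872
```

```bash
python3 mv.py .618 -.062 .056 83
```

```text
t8.35 p[ 0.6173 -0.0624  0.2   ] jaw82.9 w0.0872 f[-0.1  0.9 -0.3] q[-0.37  0.35  0.51  1.53 -0.18  1.3   1.61]
total d [-0.0002  0.      0.144 ] w [ 0.0031  0.0035 -0.0021] rows 3.2
[-0.0, 0.0, 0.045] [0.001, 0.001, -0.001]
[-0.0, 0.0, 0.09] [0.002, 0.002, -0.001]
[-0.0, 0.0, 0.135] [0.003, 0.003, -0.002]
[-0.0, 0.0, 0.144] [0.003, 0.003, -0.002]
```

>>> step_arm --increments '[[[-0.001,0,0.03],[0,0,0]],[[-0.001,0,0.07],[0,0,0]],[[-0.001,0,0.11],[0,0,0]],[[-0.001,0,0.135],[0,0,0]],[[-0.001,0,0.142],[0,0,0]]]'

```text
time: 8.85
ee_pos: [0.6169, -0.0619, 0.055]
eef_rot: [0.062, 0.998, 0.001, -0.001]
ft_force: [0.1, 0.6, -0.3]
width: 0.0871
```

```bash
python3 mv.py .619 -.062 .056 83;python3 - <<'E'
from h import *
from bench import r
for n,(x,y,w,h) in{"scene":(230,120,160,150)}.items():
    im=r.camera(n)["pixels"];cv2.imwrite(f"pics/g3_{n}.png",cv2.convertScaleAbs(cv2.resize(im[y:y+h,x:x+w],None,fx=4,fy=4),alpha=1.4))
E
```

```text
t8.85 p[ 0.6169 -0.0619  0.055 ] jaw82.9 w0.0871 f[ 0.1  0.6 -0.3] q[-0.33  0.49  0.47  1.68 -0.25  1.03  1.66]
total d [-0.0021  0.0002 -0.001 ] w [ 0.0024 -0.0013 -0.0021] rows 0.1
[-0.002, 0.0, -0.001] [0.002, -0.001, -0.002]
```

View pics/g3_scene.png

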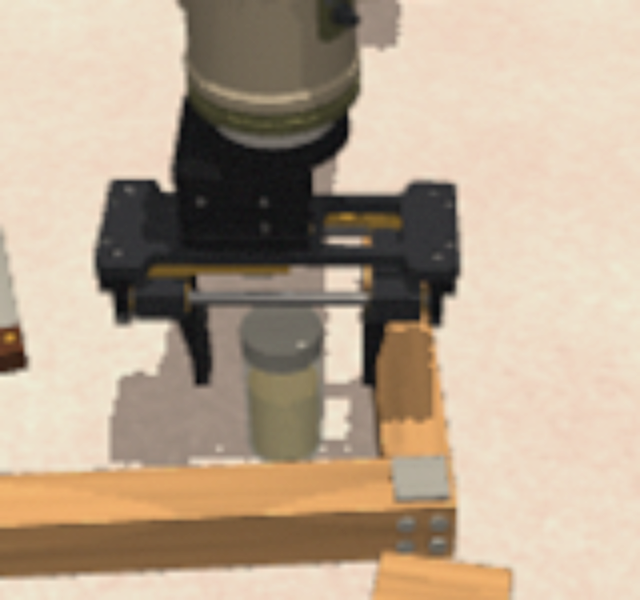

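The second jar is centred between the fingers, which sit at about 208 and 368 with the jar at 283. Closing.

>>> step_arm --increments '[[[-0.002,0,-0.001],[0,0,0]],[[-0.002,0,-0.001],[0,0,0]],[[-0.002,0,-0.001],[0,0,0]],[[-0.002,0,-0.001],[0,0,0]],[[-0.002,0,-0.001],[0,0,0]]]' --hand 1 --grip_force 20

```text
time: 9.4
ee_pos: [0.6198, -0.0623, 0.0574]
eef_rot: [0.062, 0.998, 0.001, 0.001]
ft_force: [0.7, -0.1, -0.5]
width: 0.055
```

>>> step_arm --increments '[[[0,0,0],[0,0,0]],[[0,0,0],[0,0,0]],[[0,0,0],[0,0,0]],[[0,0,0],[0,0,0]]]'

```text
time: 9.8
ee_pos: [0.6199, -0.0624, 0.0575]
eef_rot: [0.062, 0.998, 0.001, 0.001]
ft_force: [-0.9, -1.3, 3.1]
width: 0.0455
```

>>> step_arm --increments '[[[0,0,-0.01],[0,0,0]],[[0,0,-0.04],[0,0,0]],[[0,0,-0.08],[0,0,0]],[[0,0,-0.12],[0,0,0]],[[0,0,-0.15],[0,0,0]]]'

```text
time: 10.3
ee_pos: [0.6199, -0.0629, 0.2106]
eef_rot: [0.062, 0.998, 0.001, 0.002]
ft_force: [0.4, -0.4, -3.2]
width: 0.0454
```

```bash
python3 mv.py .469 .284 .205 83
```

```text
t10.30 p[ 0.6199 -0.0629  0.2106] jaw82.9 w0.0454 f[ 0.4 -0.4 -3.2] q[-0.37  0.35  0.51  1.51 -0.18  1.32  1.61]
total d [0.1928 0.3254 0.006 ] w [ 0.0029  0.003  -0.0024] rows 8.4
[0.023, 0.039, 0.001] [0.0, 0.0, -0.0]
[0.046, 0.077, 0.001] [0.001, 0.001, -0.001]
[0.069, 0.116, 0.002] [0.001, 0.001, -0.001]
[0.092, 0.155, 0.003] [0.001, 0.001, -0.001]
[0.115, 0.194, 0.004] [0.002, 0.002, -0.001]
```

>>> step_arm --increments '[[[0.02,0.034,0.001],[0,0,0]],[[0.043,0.073,0.001],[0,0,0]],[[0.067,0.113,0.002],[0,0,0]],[[0.091,0.153,0.003],[0,0,0]],[[0.115,0.193,0.004],[0,0,0]]]'

```text
time: 10.8
ee_pos: [0.5285, 0.1444, 0.2073]
eef_rot: [0.062, 0.998, 0.001, 0.002]
ft_force: [1.8, 0.9, -2.2]
width: 0.0458
```

>>> step_arm --increments '[[[0.023,0.039,0.001],[0,0,0]],[[0.046,0.077,0.001],[0,0,0]],[[0.067,0.113,0.002],[0,0,0]],[[0.077,0.13,0.003],[0,0,0]],[[0.077,0.13,0.003],[0,0,0]]]'

```text
time: 11.3
ee_pos: [0.4659, 0.2866, 0.2045]
eef_rot: [0.059, 0.998, 0.002, 0.001]
ft_force: [-0.1, 0.0, -2.5]
width: 0.0456
```

```bash
python3 mv.py .469 .284 .12 83
```

```text
t11.30 p[0.4659 0.2866 0.2045] jaw83.2 w0.0456 f[-0.1  0.  -2.5] q[-0.88  0.17  0.28  1.71 -0.05  1.27  0.86]
total d [-0.0032 -0.0025  0.0845] w [0.0037 0.0018 0.0033] rows 1.9
[-0.002, -0.001, 0.045] [0.002, 0.001, 0.002]
[-0.003, -0.002, 0.085] [0.004, 0.002, 0.003]
```

>>> step_arm --increments '[[[-0.002,-0.002,0.03],[0,0,0]],[[-0.003,-0.003,0.065],[0,0,0]],[[-0.003,-0.003,0.085],[0,0,0]],[[-0.003,-0.003,0.085],[0,0,0]]]'

```text
time: 11.7
ee_pos: [0.4675, 0.2814, 0.117]
eef_rot: [0.06, 0.998, -0.0, -0.001]
ft_force: [-0.3, -0.4, -1.6]
width: 0.046
```

```bash
python3 mv.py .469 .284 .0635 83;python3 - <<'E'
from h import *
from bench import r
for n,(x,y,w,h) in{"scene":(380,100,130,120)}.items():
    im=r.camera(n)["pixels"];cv2.imwrite(f"pics/p2_{n}.png",cv2.convertScaleAbs(cv2.resize(im[y:y+h,x:x+w],None,fx=4,fy=4),alpha=1.4))
E
```

```text
t11.70 p[0.4675 0.2814 0.117 ] jaw83.1 w0.0460 f[-0.3 -0.4 -1.6] q[-0.87  0.25  0.28  1.81 -0.08  1.09  0.89]
total d [-0.0013  0.0028  0.0535] w [-0.0006 -0.0017  0.0022] rows 1.2
[-0.001, 0.002, 0.045] [-0.0, -0.001, 0.002]
[-0.001, 0.003, 0.053] [-0.001, -0.002, 0.002]
```

View pics/p2_scene.png

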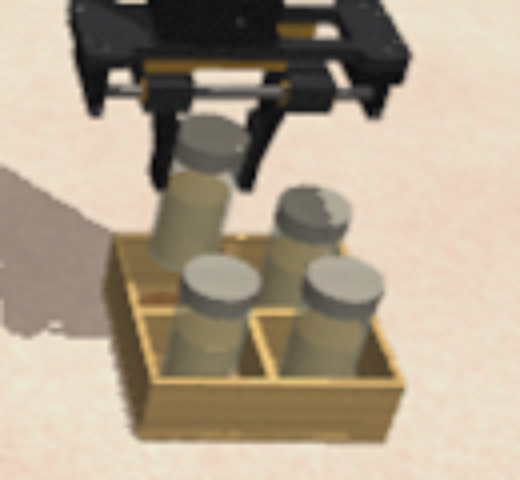

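The first jar stands in its cell, and the second hangs over the last empty one at crop (190,240). Lowering it.

>>> step_arm --increments '[[[-0.001,0.002,0.02],[0,0,0]],[[-0.001,0.002,0.038],[0,0,0]],[[-0.001,0.002,0.047],[0,0,0]],[[-0.001,0.002,0.051],[0,0,0]],[[-0.001,0.002,0.051],[0,0,0]]]'

```text
time: 12.25
ee_pos: [0.4701, 0.2843, 0.0687]
eef_rot: [0.06, 0.998, 0.001, 0.0]
ft_force: [-0.2, -0.2, -3.0]
width: 0.0458
```

```bash
python3 mv.py .469 .283 .063 83
```

```text
t12.25 p[0.4701 0.2843 0.0687] jaw83.1 w0.0458 f[-0.2 -0.2 -3. ] q[-0.86  0.31  0.27  1.85 -0.1   0.99  0.9 ]
total d [ 0.001  -0.0014  0.0057] w [0.0021 0.0009 0.002 ] rows 0.1
[0.001, -0.001, 0.006] [0.002, 0.001, 0.002]
```

>>> step_arm --increments '[[[0.001,-0.001,0.002],[0,0,0]],[[0.001,-0.001,0.004],[0,0,0]],[[0.001,-0.001,0.006],[0,0,0]],[[0.001,-0.001,0.006],[0,0,0]],[[0.001,-0.001,0.006],[0,0,0]]]'

```text
time: 12.75
ee_pos: [0.4695, 0.2834, 0.0633]
eef_rot: [0.06, 0.998, 0.001, 0.001]
ft_force: [-0.9, -2.2, 4.8]
width: 0.0456
```

>>> step_arm --increments '[[[0,0,0.0005],[0,0,0]],[[0,0,0.0005],[0,0,0]],[[0,0,0.0005],[0,0,0]],[[0,0,0.0005],[0,0,0]]]' --hand -0.4

```text
time: 13.15
ee_pos: [0.4694, 0.2835, 0.0627]
eef_rot: [0.06, 0.998, 0.001, 0.001]
ft_force: [-0.3, -0.3, -0.0]
width: 0.06
```

```bash
python3 mv.py .469 .283 .21 83
```

```text
t13.15 p[0.4694 0.2835 0.0627] jaw83.1 w0.0600 f[-0.3 -0.3 -0. ] q[-0.86  0.31  0.27  1.86 -0.1   0.98  0.9 ]
total d [ 1.000e-04 -2.000e-04 -1.473e-01] w [0.0025 0.0015 0.0019] rows 3.3
[0.0, -0.0, -0.045] [0.001, 0.0, 0.001]
[0.0, -0.0, -0.09] [0.002, 0.001, 0.001]
[0.0, -0.0, -0.135] [0.002, 0.001, 0.002]
[0.0, -0.0, -0.147] [0.002, 0.001, 0.002]
```

>>> step_arm --increments '[[[0,0,-0.02],[0,0,0]],[[0,0,-0.05],[0,0,0]],[[0,0,-0.09],[0,0,0]],[[0,0,-0.13],[0,0,0]],[[0,0,-0.147],[0,0,0]]]'

```text
time: 13.65
ee_pos: [0.4703, 0.2839, 0.2137]
eef_rot: [0.06, 0.998, 0.003, 0.003]
ft_force: [-0.6, 0.0, -0.6]
width: 0.061
```

```bash
python3 mv.py .48 -.296 .2 54.8; python3 - <<'E'
from h import *
from bench import r
im=r.camera("top")["pixels"];cv2.imwrite("pics/top2.png",im);x,y,w,h=380,205,80,95
cv2.imwrite("pics/t2sq.png",cv2.convertScaleAbs(cv2.resize(im[y:y+h,x:x+w],None,fx=6,fy=6,interpolation=cv2.INTER_CUBIC),alpha=1.6))
im=r.camera("scene")["pixels"];cv2.imwrite("pics/scene2.png",im)
E
```

```text
t13.65 p[0.4703 0.2839 0.2137] jaw83.1 w0.0610 f[-0.6  0.  -0.6] q[-0.88  0.16  0.28  1.7  -0.05  1.28  0.87]
total d [-0.0792 -0.5746  0.0105] w [0.0072 0.0032 0.494 ] rows 12.9
[-0.006, -0.045, 0.001] [0.001, 0.0, 0.038]
[-0.012, -0.089, 0.002] [0.001, 0.0, 0.077]
[-0.018, -0.134, 0.002] [0.002, 0.001, 0.115]
[-0.025, -0.178, 0.003] [0.002, 0.001, 0.153]
[-0.031, -0.223, 0.004] [0.003, 0.001, 0.192]
```

View pics/scene2.png

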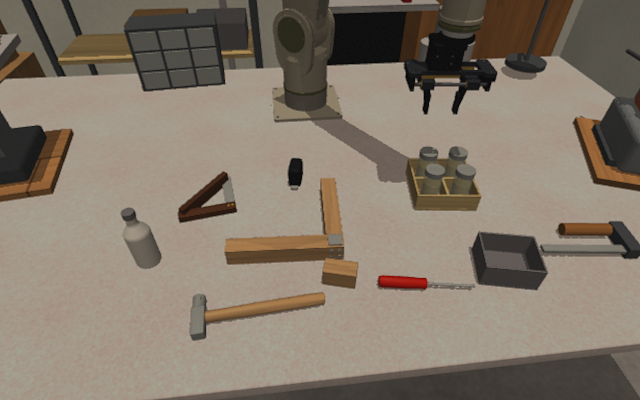

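View pics/t2sq.png

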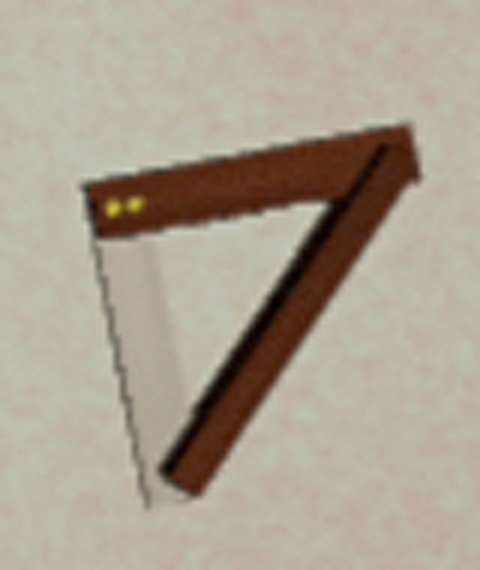

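All four jars now stand in the crate and the bystanders are untouched. From the crop, the square's points are heel (393.8,235.4), wood end (447.6,225.4), steel end (404.2,289.1) and bar-end corners (412.6,287.4) and (449.3,234.6). Refitting.

```bash
python3 - <<'E'
from h import *
sq,e=fit([(0,0,18),(0,-140,18),(-25,0,18),(-140,0,10),(-136.7,-16.7,34),(-16.7,-136.7,34)],[(393.7,235.4),(447.6,225.4),(395.4,244.6),(404.2,289.1),(412.6,287.4),(449.3,234.6)],[.54,-.217,.17]);print(sq.round(4),e.round(1).tolist(),T(sq,[[-.071,-.071,.025]]).round(4),45+np.degrees(sq[2]))
E
```

```text
[ 0.5385 -0.2165  0.1638] [[0.1, -0.2], [0.0, -0.0], [0.3, 0.3], [-0.4, 0.3], [-0.4, 0.8], [0.4, -2.6]] [[ 0.48   -0.2981  0.025 ]] 54.38466012495894
```

>>> step_arm --increments '[[[-0.006,-0.04,0],[0,0,0.04]],[[-0.012,-0.085,0],[0,0,0.08]],[[-0.018,-0.13,0],[0,0,0.12]],[[-0.025,-0.175,0],[0,0,0.16]],[[-0.031,-0.22,0],[0,0,0.2]]]' --hand -0.2

```text
time: 14.25
ee_pos: [0.474, 0.0601, 0.2103]
eef_rot: [0.16, 0.987, 0.003, 0.002]
ft_force: [0.7, 0.6, -0.3]
width: 0.0525
```

```bash
python3 mv.py .482 -.298 .2 54.8
```

```text
t14.25 p[0.474  0.0601 0.2103] jaw71.6 w0.0525 f[ 0.7  0.6 -0.3] q[-0.68 -0.01  0.46  1.88  0.    1.27  1.03]
total d [-0.1208 -0.3373  0.0084] w [0.0068 0.0015 0.2928] rows 8.0
[-0.015, -0.042, 0.001] [0.001, 0.0, 0.037]
[-0.03, -0.085, 0.002] [0.002, 0.0, 0.074]
[-0.046, -0.127, 0.003] [0.003, 0.001, 0.11]
[-0.061, -0.169, 0.004] [0.003, 0.001, 0.147]
[-0.076, -0.212, 0.005] [0.004, 0.001, 0.184]
```

>>> step_arm --increments '[[[-0.015,-0.042,0.001],[0,0,0.04]],[[-0.03,-0.085,0.002],[0,0,0.08]],[[-0.046,-0.127,0.003],[0,0,0.12]],[[-0.061,-0.169,0.004],[0,0,0.16]],[[-0.076,-0.212,0.005],[0,0,0.2]]]' --hand -0.15

```text
time: 14.75
ee_pos: [0.4784, -0.1665, 0.2031]
eef_rot: [0.258, 0.966, 0.003, 0.001]
ft_force: [1.5, 0.1, -0.1]
width: 0.0495
```

```bash
python3 mv.py .480 -.298 .2 54.4
```

```text
t14.75 p[ 0.4784 -0.1665  0.2031] jaw60.0 w0.0495 f[ 1.5  0.1 -0.1] q[-0.42  0.07  0.71  1.83 -0.06  1.25  1.35]
total d [-0.067  -0.1132  0.0024] w [0.0066 0.     0.0985] rows 2.9
[-0.023, -0.039, 0.001] [0.002, 0.0, 0.034]
[-0.046, -0.077, 0.002] [0.005, 0.0, 0.067]
[-0.067, -0.113, 0.002] [0.007, 0.0, 0.099]
```

>>> step_arm --increments '[[[-0.023,-0.039,0.001],[0.002,0,0.034]],[[-0.046,-0.077,0.002],[0.005,0,0.067]],[[-0.067,-0.113,0.03],[0.007,0,0.098]],[[-0.067,-0.113,0.07],[0.007,0,0.098]],[[-0.067,-0.113,0.11],[0.007,0,0.098]]]'

```text
time: 15.25
ee_pos: [0.4793, -0.2988, 0.09]
eef_rot: [0.307, 0.952, -0.001, -0.0]
ft_force: [1.4, 1.4, 0.5]
width: 0.0503
```

```bash
python3 mv.py .480 -.298 .05 54.4; python3 - <<'E'
from h import *
from bench import r
im=r.camera("scene")["pixels"];x,y,w,h=150,90,150,140
cv2.imwrite("pics/g4.png",cv2.convertScaleAbs(cv2.resize(im[y:y+h,x:x+w],None,fx=4,fy=4,interpolation=cv2.INTER_CUBIC),alpha=1.4))
E
```

```text
t15.25 p[ 0.4793 -0.2988  0.09  ] jaw54.3 w0.0503 f[1.4 1.4 0.5] q[-0.16  0.39  0.77  1.81 -0.31  1.07  1.67]
total d [-0.0001  0.0011  0.04  ] w [-0.0019 -0.0003 -0.0024] rows 0.9
[-0.0, 0.001, 0.04] [-0.002, -0.0, -0.002]
```

View pics/g4.png

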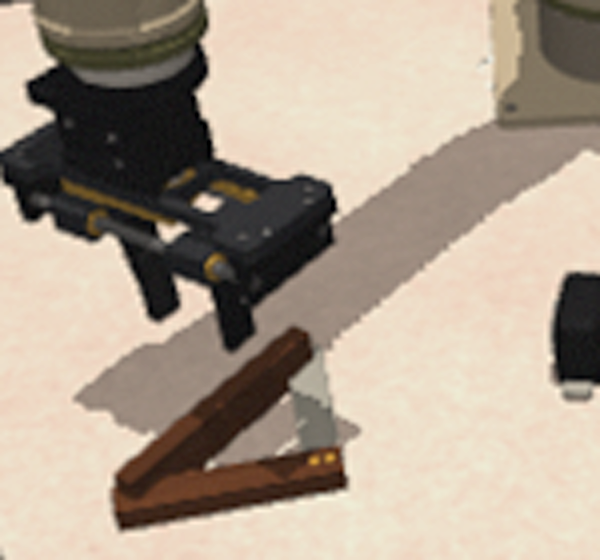

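The fingers straddle the bar's line (tips at crop (160,315) and (235,345), bar running from (120,485) to (305,340)). Lowering stepwise.

>>> step_arm --increments '[[[0,0.001,0.02],[0,0,0]],[[0,0.001,0.04],[0,0,0]],[[0,0.001,0.045],[0,0,0]],[[0,0.001,0.045],[0,0,0]]]'

```text
time: 15.7
ee_pos: [0.4762, -0.2945, 0.0386]
eef_rot: [0.306, 0.952, -0.0, -0.005]
ft_force: [0.2, 0.1, -0.5]
width: 0.0502
```

```bash
python3 mv.py .480 -.298 .007 54.4; python3 - <<'E'
from h import *
from bench import r
im=r.camera("scene")["pixels"];x,y,w,h=150,90,150,140
cv2.imwrite("pics/g5.png",cv2.convertScaleAbs(cv2.resize(im[y:y+h,x:x+w],None,fx=4,fy=4,interpolation=cv2.INTER_CUBIC),alpha=1.4))
E
```

```text
t15.70 p[ 0.4762 -0.2945  0.0386] jaw54.4 w0.0502 f[ 0.2  0.1 -0.5] q[-0.13  0.46  0.73  1.85 -0.36  0.98  1.71]
total d [-0.0055 -0.0005  0.0315] w [-0.0042 -0.0101 -0.0004] rows 0.7
[-0.005, -0.0, 0.032] [-0.004, -0.01, -0.0]
```

View pics/g5.png

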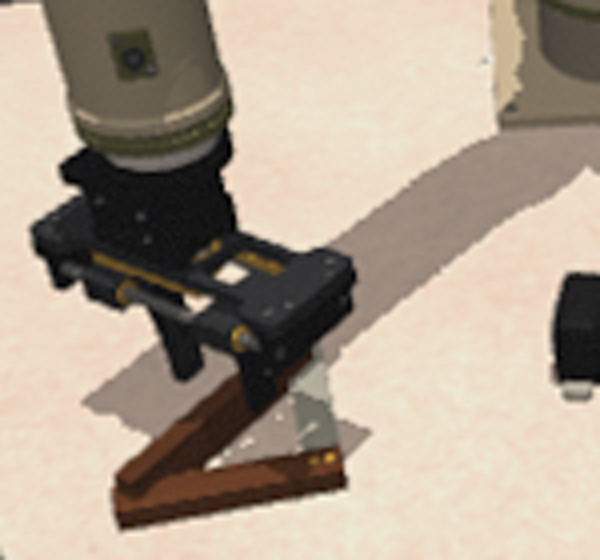

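The fingers are on either side of the bar, with the heel-side finger inside the opening. Lowering the rest of the way.

>>> step_arm --increments '[[[-0.003,0,0.012],[-0.004,-0.01,0]],[[-0.005,0,0.022],[-0.004,-0.01,0]],[[-0.005,0,0.029],[-0.004,-0.01,0]],[[-0.005,0,0.029],[-0.004,-0.01,0]]]'

```text
time: 16.15
ee_pos: [0.4802, -0.2975, 0.0098]
eef_rot: [0.306, 0.952, -0.0, 0.0]
ft_force: [-0.4, 0.7, -0.3]
width: 0.0501
```

```bash
python3 mv.py .480 -.298 .007 54.4
```

```text
t16.15 p[ 0.4802 -0.2975  0.0098] jaw54.4 w0.0501 f[-0.4  0.7 -0.3] q[-0.1   0.51  0.71  1.86 -0.4   0.92  1.74]
total d [-0.0002 -0.0005  0.0028] w [-0.0001  0.0002 -0.0004] rows 0.1
[-0.0, -0.001, 0.003] [-0.0, 0.0, -0.0]
```

>>> step_arm --increments '[[[0,0,0.002],[0,0,0]],[[0,0,0.002],[0,0,0]],[[0,0,0.002],[0,0,0]],[[0,0,0.002],[0,0,0]],[[0,0,0.002],[0,0,0]]]' --hand 1 --grip_force 35

```text
time: 16.65
ee_pos: [0.4801, -0.2978, 0.008]
eef_rot: [0.306, 0.952, -0.0, 0.0]
ft_force: [-2.4, -2.1, 1.3]
width: 0.0178
```

>>> step_arm --increments '[[[0,0,0],[0,0,0]],[[0,0,0],[0,0,0]],[[0,0,0],[0,0,0]],[[0,0,0],[0,0,0]]]'

```text
time: 17.05
ee_pos: [0.48, -0.298, 0.008]
eef_rot: [0.306, 0.952, -0.0, 0.0]
ft_force: [-1.1, -1.5, 0.3]
width: 0.0158
```

```bash
python3 mv.py .480 -.298 .03 54.4; python3 - <<'E'
from h import *
from bench import r
im=r.camera("scene")["pixels"];x,y,w,h=150,120,130,125
cv2.imwrite("pics/g6.png",cv2.convertScaleAbs(cv2.resize(im[y:y+h,x:x+w],None,fx=5,fy=5,interpolation=cv2.INTER_CUBIC),alpha=1.4)[:600])
E
```

```text
t17.05 p[ 0.48  -0.298  0.008] jaw54.4 w0.0158 f[-1.1 -1.5  0.3] q[-0.1   0.51  0.7   1.86 -0.41  0.92  1.74]
total d [-0.    -0.    -0.022] w [-0.0007  0.0005 -0.0006] rows 0.5
[-0.0, -0.0, -0.022] [-0.001, 0.0, -0.001]
```

View pics/g6.png

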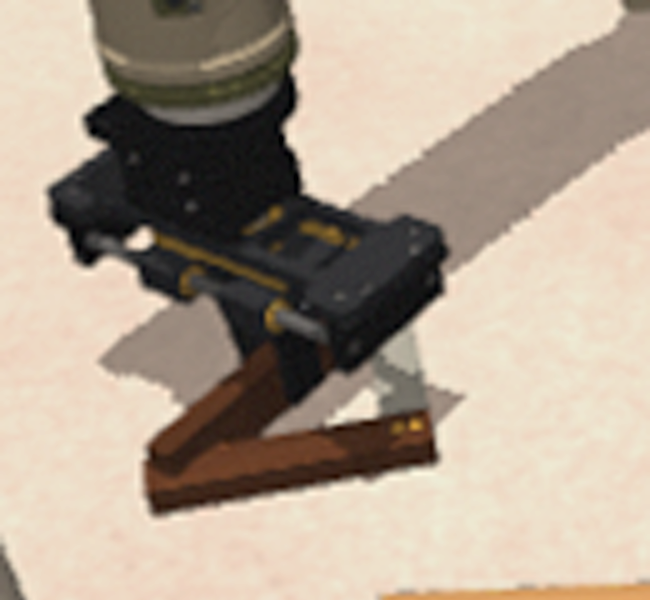

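The bar is gripped (opening 15.8 mm = bar width) and the square still lies flat. I'll lift it slightly and carry it to a standoff on the diagonal, bowing away from the tape measure.

>>> step_arm --increments '[[[0,0,-0.005],[0,0,0]],[[0,0,-0.012],[0,0,0]],[[0,0,-0.02],[0,0,0]],[[0,0,-0.022],[0,0,0]]]'

```text
time: 17.5
ee_pos: [0.4806, -0.2982, 0.0313]
eef_rot: [0.306, 0.952, -0.0, 0.001]
ft_force: [-0.2, -0.2, -2.8]
width: 0.0157
```

```bash
python3 mv.py .57 -.2 .03 42.1 .032;  python3 - <<'E'
from h import *
print("bottle",back((464,188),0).round(3),back((478,177),.1).round(3))
E
```

```text
t17.50 p[ 0.4806 -0.2982  0.0313] jaw54.4 w0.0157 f[-0.2 -0.2 -2.8] q[-0.12  0.47  0.73  1.85 -0.38  0.96  1.72]
total d [-0.0155  0.1319  0.0013] w [1.000e-04 2.000e-03 2.142e-01] rows 4.1
[-0.004, 0.032, 0.0] [0.0, 0.0, 0.052]
[-0.007, 0.064, 0.001] [0.0, 0.001, 0.103]
[-0.011, 0.095, 0.001] [0.0, 0.001, 0.155]
[-0.015, 0.127, 0.001] [0.0, 0.002, 0.207]
[-0.015, 0.132, 0.001] [0.0, 0.002, 0.214]
bottle [ 0.658 -0.407  0.   ] [ 0.673 -0.405  0.1  ]
```

>>> step_arm --increments '[[[-0.003,0.022,0],[0,0,0.036]],[[-0.006,0.05,0],[0,0,0.08]],[[-0.009,0.08,0],[0,0,0.13]],[[-0.013,0.11,0],[0,0,0.18]],[[-0.015,0.132,0],[0,0,0.214]]]'

```text
time: 18.0
ee_pos: [0.5712, -0.1973, 0.0314]
eef_rot: [0.406, 0.914, 0.0, 0.001]
ft_force: [-0.7, 0.3, -3.5]
width: 0.0158
```

```bash
python3 mv.py .582 -.1 .03 42.1 .025
```

```text
t18.00 p[ 0.5712 -0.1973  0.0314] jaw42.1 w0.0158 f[-0.7  0.3 -3.5] q[-0.31  0.56  0.73  1.75 -0.43  1.    1.32]
total d [0.065  0.0732 0.0014] w [0.0012 0.0018 0.0002] rows 3.9
[0.017, 0.019, 0.0] [0.0, 0.0, 0.0]
[0.033, 0.037, 0.001] [0.001, 0.001, 0.0]
[0.05, 0.056, 0.001] [0.001, 0.001, 0.0]
[0.065, 0.073, 0.001] [0.001, 0.002, 0.0]
```

>>> step_arm --increments '[[[0.014,0.016,0],[0,0,0]],[[0.03,0.034,0],[0,0,0]],[[0.047,0.053,0],[0,0,0]],[[0.06,0.068,0],[0,0,0]],[[0.064,0.072,0],[0,0,0]]]'

```text
time: 18.5
ee_pos: [0.5822, -0.0983, 0.0313]
eef_rot: [0.404, 0.915, 0.001, 0.001]
ft_force: [-0.3, -0.8, -4.0]
width: 0.0161
```

```bash
python3 mv.py .582 -.1 .009 42.1; python3 - <<'E'
from h import *
from bench import r
for n,(x,y,w,h) in{"scene":(220,120,150,140),"top":(285,155,120,140)}.items():
    im=r.camera(n)["pixels"];cv2.imwrite(f"pics/s1_{n}.png",cv2.convertScaleAbs(cv2.resize(im[y:y+h,x:x+w],None,fx=4,fy=4,interpolation=cv2.INTER_CUBIC),alpha=1.4))
E
```

```text
t18.50 p[ 0.5822 -0.0983  0.0313] jaw42.3 w0.0161 f[-0.3 -0.8 -4. ] q[-0.48  0.53  0.73  1.78 -0.41  0.98  1.15]
total d [-0.0011 -0.0014  0.0223] w [0.0021 0.0006 0.0039] rows 0.5
[-0.001, -0.001, 0.022] [0.002, 0.001, 0.004]
```

View pics/s1_scene.png

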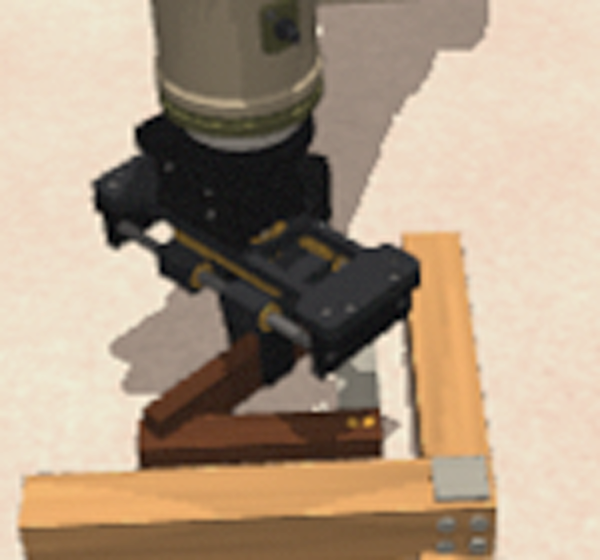

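View pics/s1_top.png

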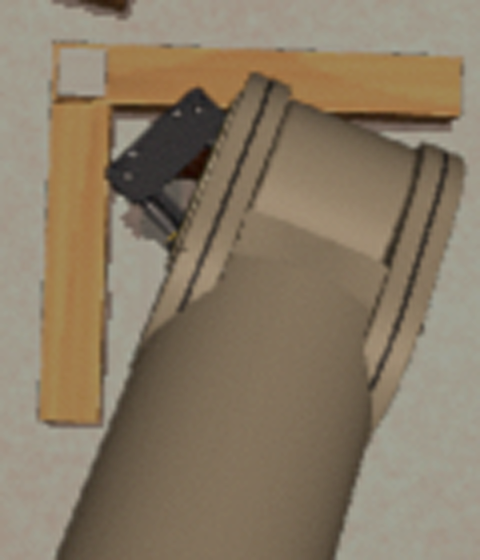

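The square hangs level and parallel to both timbers, about 20 mm out. Lowering to the bench.

>>> step_arm --increments '[[[-0.001,-0.001,0.008],[0.002,0.001,0.003]],[[-0.001,-0.001,0.015],[0.002,0.001,0.003]],[[-0.001,-0.001,0.021],[0.002,0.001,0.003]],[[-0.001,-0.001,0.021],[0.002,0.001,0.003]]]'

```text
time: 19.0
ee_pos: [0.5808, -0.1027, 0.0091]
eef_rot: [0.407, 0.913, -0.001, -0.001]
ft_force: [-0.3, 0.8, -2.8]
width: 0.0159
```

```bash
python3 mv.py .600 -.0825 .008 42.1
```

```text
t19.00 p[ 0.5808 -0.1027  0.0091] jaw42.0 w0.0159 f[-0.3  0.8 -2.8] q[-0.46  0.56  0.71  1.79 -0.44  0.95  1.16]
total d [0.0022 0.0278 0.001 ] w [-0.0023 -0.0006 -0.002 ] rows 0.6
[0.002, 0.028, 0.001] [-0.002, -0.001, -0.002]
```

>>> step_arm --increments '[[[0.001,0.008,0.0005],[-0.002,0,-0.001]],[[0.001,0.016,0.001],[-0.002,0,-0.001]],[[0.002,0.022,0.001],[-0.002,0,-0.001]],[[0.002,0.026,0.001],[-0.002,0,-0.001]],[[0.002,0.026,0.001],[-0.002,0,-0.001]]]'

```text
time: 19.5
ee_pos: [0.5995, -0.0829, 0.0081]
eef_rot: [0.406, 0.914, 0.0, -0.0]
ft_force: [0.8, 0.5, -2.7]
width: 0.0151
```

```bash
python3 mv.py .6042 -.0786 .008 42.1
```

```text
t19.50 p[ 0.5995 -0.0829  0.0081] jaw42.1 w0.0151 f[ 0.8  0.5 -2.7] q[-0.48  0.59  0.7   1.75 -0.45  0.96  1.13]
total d [0.0001 0.0064 0.0001] w [ 0.0001 -0.0004  0.0003] rows 0.1
[0.0, 0.006, 0.0] [0.0, -0.0, 0.0]
```

>>> step_arm --increments '[[[0,0,0.001],[0,0,0]],[[0,0,0.0015],[0,0,0]],[[0,0,0.0015],[0,0,0]]]'

```text
time: 19.8
ee_pos: [0.5994, -0.0831, 0.008]
eef_rot: [0.406, 0.914, 0.001, -0.0]
ft_force: [-7.5, 2.2, 12.6]
width: 0.0157
```

>>> step_arm --increments '[[[0,0.001,0],[0,0,0]],[[0,0.0025,0],[0,0,0]],[[0,0.004,0],[0,0,0]],[[0,0.004,0],[0,0,0]]]'

```text
time: 20.2
ee_pos: [0.6025, -0.0806, 0.008]
eef_rot: [0.406, 0.914, 0.0, -0.0]
ft_force: [-1.2, -1.5, 1.1]
width: 0.0157
```

```bash
python3 mv.py .6042 -.0786 .008 42.1
```

```text
t20.20 p[ 0.6025 -0.0806  0.008 ] jaw42.1 w0.0157 f[-1.2 -1.5  1.1] q[-0.48  0.59  0.69  1.75 -0.45  0.97  1.13]
total d [0.0004 0.0026 0.    ] w [ 0.0006 -0.0008 -0.0002] rows 0.1
[0.0, 0.003, 0.0] [0.001, -0.001, -0.0]
```

>>> step_arm --increments '[[[0,0.001,0.0003],[0,0,0]],[[0,0.002,0.0003],[0,0,0]],[[0,0.002,0.0003],[0,0,0]]]'

```text
time: 20.5
ee_pos: [0.6026, -0.0806, 0.0081]
eef_rot: [0.407, 0.914, -0.0, -0.001]
ft_force: [-9.7, -3.5, 9.5]
width: 0.0158
```

```bash
python3 mv.py .6042 -.0786 .008 42.1
```

```text
t20.50 p[ 0.6026 -0.0806  0.0081] jaw42.0 w0.0158 f[-9.7 -3.5  9.5] q[-0.48  0.6   0.7   1.74 -0.45  0.97  1.13]
total d [0.0004 0.0025 0.0001] w [-0.0017 -0.0022 -0.0016] rows 0.1
[0.0, 0.003, 0.0] [-0.002, -0.002, -0.002]
```

```bash
python3 - <<'E'
from h import *
from bench import r
im=r.camera("scene")["pixels"];x,y,w,h=220,165,130,95
cv2.imwrite("pics/s2.png",cv2.convertScaleAbs(cv2.resize(im[y:y+h,x:x+w],None,fx=6,fy=6,interpolation=cv2.INTER_CUBIC),alpha=1.5))
E
```

```text
(no output)
```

View pics/s2.png

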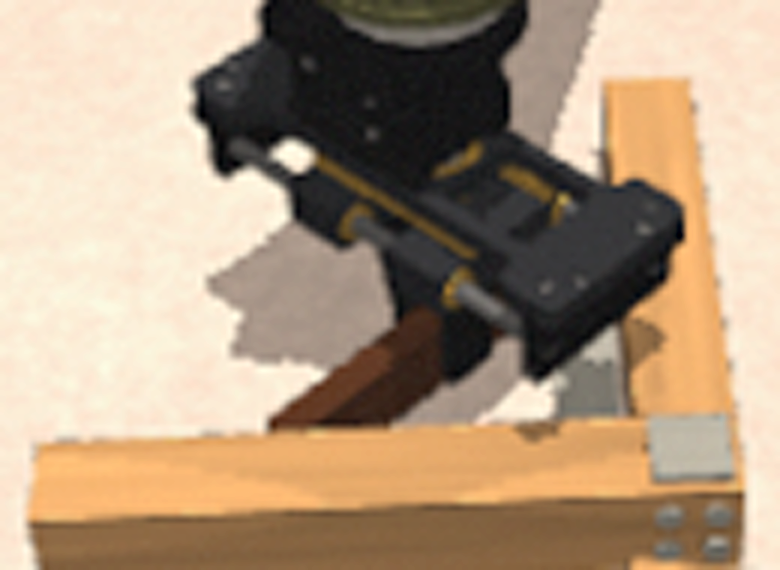

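The leg has met the plate (Fx −9.7 N), and a sliver of gap may remain at the stud (crop (625,370)). I'll slide toward the stud while keeping light pressure on the plate.

>>> step_arm --increments '[[[0.0002,0.001,0.0003],[0,0,0]],[[0.0008,0.0016,0.0003],[0,0,0]],[[0.0012,0.002,0.0003],[0,0,0]],[[0.0012,0.002,0.0003],[0,0,0]]]'

```text
time: 20.95
ee_pos: [0.6026, -0.0806, 0.0081]
eef_rot: [0.407, 0.913, -0.001, -0.001]
ft_force: [-6.2, -5.8, 4.4]
width: 0.0156
```

```bash
python3 mv.py .6042 -.0786 .008 42.1;python3 - <<'E'
from bench import r
print(r.read_state()["torque"])
E
```

```text
t20.95 p[ 0.6026 -0.0806  0.0081] jaw41.9 w0.0156 f[-6.2 -5.8  4.4] q[-0.48  0.6   0.7   1.74 -0.45  0.97  1.12]
total d [0.0004 0.0025 0.0001] w [-0.0036 -0.0013 -0.0034] rows 0.1
[0.0, 0.003, 0.0] [-0.004, -0.001, -0.003]
[-1.19205514  1.01263902  0.00802426]
```

>>> step_arm --increments '[[[0.001,0.0014,0],[0,0,0]],[[0.002,0.0024,0],[0,0,0]],[[0.0028,0.0032,0],[0,0,0]],[[0.0028,0.0032,0],[0,0,0]]]'

```text
time: 21.35
ee_pos: [0.6025, -0.0781, 0.0081]
eef_rot: [0.408, 0.913, -0.002, -0.001]
ft_force: [-4.7, -4.9, 1.8]
width: 0.0158
```

```bash
python3 mv.py .6042 -.0786 .008 42.1;python3 - <<'E'
from h import *
from bench import r
print(r.read_state()["torque"])
im=r.camera("scene")["pixels"];x,y,w,h=270,190,75,55
cv2.imwrite("pics/s3.png",cv2.convertScaleAbs(cv2.resize(im[y:y+h,x:x+w],None,fx=10,fy=10,interpolation=cv2.INTER_CUBIC),alpha=1.5))
E
```

```text
t21.35 p[ 0.6025 -0.0781  0.0081] jaw41.8 w0.0158 f[-4.7 -4.9  1.8] q[-0.49  0.6   0.7   1.74 -0.45  0.97  1.12]
total d [-0.0016  0.0009  0.0001] w [-0.0052 -0.0006 -0.005 ] rows 0.1
[-0.002, 0.001, 0.0] [-0.005, -0.001, -0.005]
[-1.00198331  0.74499877 -0.09898543]
```

View pics/s3.png

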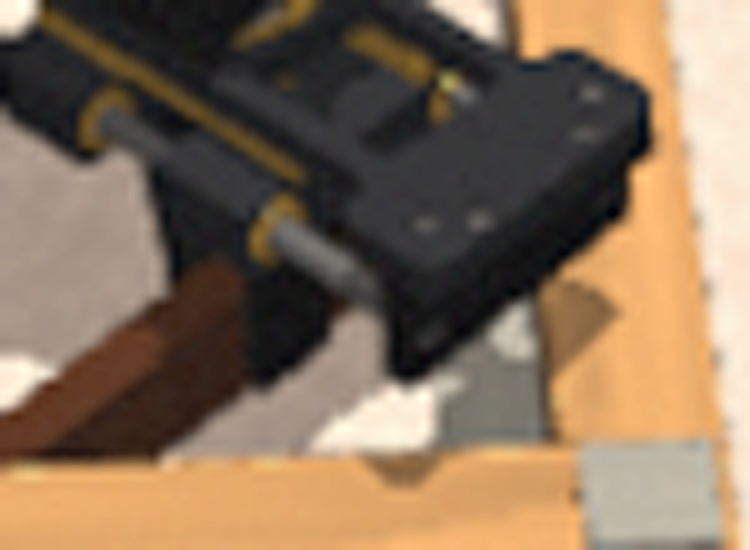

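It slid 2.5 mm toward the stud, so that was friction rather than contact. Pushing on.

>>> step_arm --increments '[[[0.001,0.0012,0],[-0.005,0,-0.005]],[[0.002,0.0024,0],[-0.005,0,-0.005]],[[0.003,0.0034,0],[-0.005,0,-0.005]],[[0.003,0.0034,0],[-0.005,0,-0.005]]]'

```text
time: 21.8
ee_pos: [0.6026, -0.0777, 0.0083]
eef_rot: [0.407, 0.913, -0.002, 0.001]
ft_force: [-2.1, -13.1, -0.2]
width: 0.0159
```

```bash
python3 mv.py .6042 -.0786 .008 42.1
```

```text
t21.80 p[ 0.6026 -0.0777  0.0083] jaw41.9 w0.0159 f[ -2.1 -13.1  -0.2] q[-0.49  0.59  0.7   1.75 -0.45  0.97  1.12]
total d [-0.0017  0.0006  0.0004] w [-0.0031  0.0031 -0.0029] rows 0.0
[-0.002, 0.001, 0.0] [-0.003, 0.003, -0.003]
```

Now it stops at the stud (Fy −13 N). Applying a balanced diagonal press plus a slight downward push.

>>> step_arm --increments '[[[-0.0005,0.0015,0.0006],[0,0,0]],[[-0.001,0.003,0.0008],[0,0,0]],[[-0.001,0.003,0.0008],[0,0,0]],[[-0.001,0.003,0.0008],[0,0,0]],[[-0.001,0.003,0.0008],[0,0,0]]]'

```text
time: 22.3
ee_pos: [0.6027, -0.0779, 0.008]
eef_rot: [0.408, 0.913, -0.003, -0.002]
ft_force: [-18.9, -2.8, 18.5]
width: 0.0157
```

```bash
python3 mv.py .6042 -.0786 .008 42.1;python3 - <<'E'
from h import *
from bench import r
print(r.read_state()["torque"])
im=r.camera("scene")["pixels"];x,y,w,h=220,165,130,95
cv2.imwrite("pics/s4.png",cv2.convertScaleAbs(cv2.resize(im[y:y+h,x:x+w],None,fx=6,fy=6,interpolation=cv2.INTER_CUBIC),alpha=1.5))
im=r.camera("top")["pixels"];x,y,w,h=285,155,130,95
cv2.imwrite("pics/s4t.png",cv2.convertScaleAbs(cv2.resize(im[y:y+h,x:x+w],None,fx=6,fy=6,interpolation=cv2.INTER_CUBIC),alpha=1.5))
E
```

```text
t22.30 p[ 0.6027 -0.0779  0.008 ] jaw41.8 w0.0157 f[-18.9  -2.8  18.5] q[-0.49  0.6   0.7   1.74 -0.45  0.97  1.12]
total d [-0.0015  0.0006 -0.    ] w [-0.0069 -0.0005 -0.0046] rows 0.1
[-0.001, 0.001, -0.0] [-0.007, -0.001, -0.005]
[-0.52323726  3.77896676  0.0097087 ]
```

View pics/s4.png

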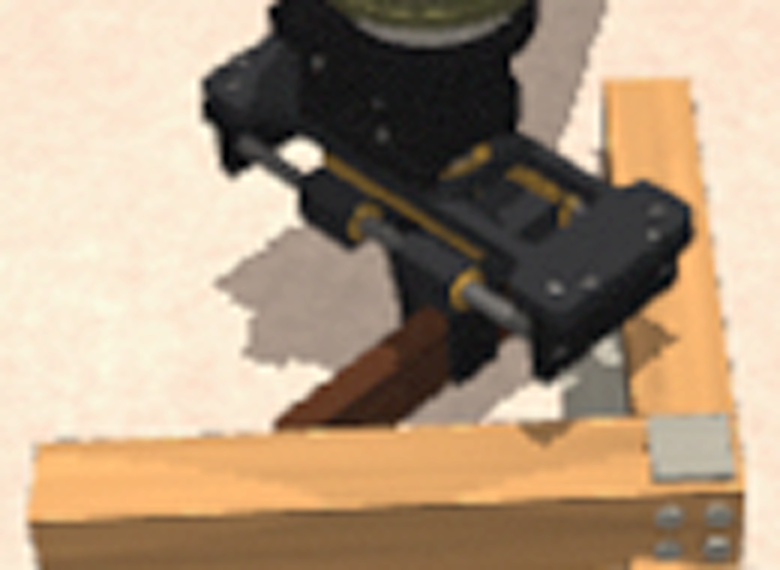

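View pics/s4t.png

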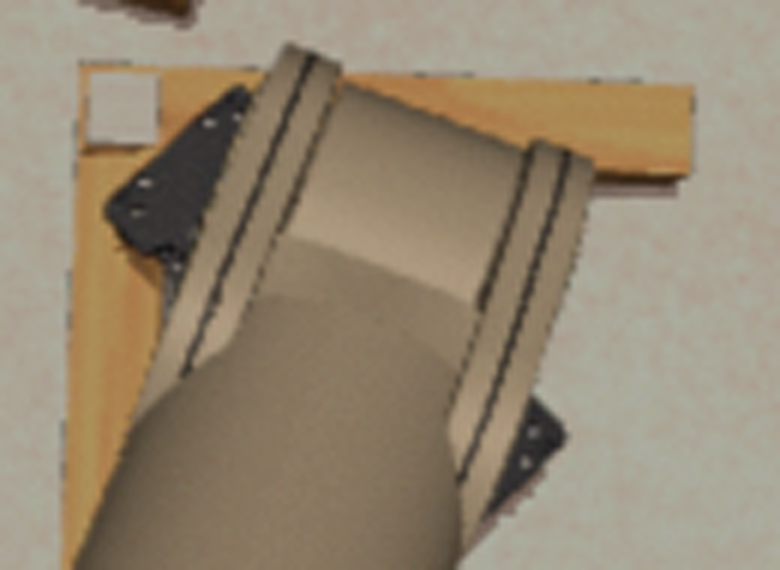

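The steel leg now sits tight on the stud. The press is lopsided though (Fx −19, Fy −3, Fz 18), so I'll rebalance and remove the small tilt.

>>> step_arm --increments '[[[0.0005,0.0015,0],[-0.005,0,-0.003]],[[0.0011,0.0023,0.0001],[-0.006,0,-0.004]],[[0.0011,0.0023,0.0001],[-0.006,0,-0.004]],[[0.0011,0.0023,0.0001],[-0.006,0,-0.004]],[[0.0011,0.0023,0.0001],[-0.006,0,-0.004]]]'

```text
time: 22.9
ee_pos: [0.6027, -0.0778, 0.008]
eef_rot: [0.407, 0.913, -0.002, -0.001]
ft_force: [-6.4, -6.8, 4.8]
width: 0.0156
```

```bash
python3 mv.py .6042 -.0786 .008 42.1;python3 - <<'E'
from bench import r
print(r.read_state()["torque"])
E
```

```text
t22.90 p[ 0.6027 -0.0778  0.008 ] jaw42.0 w0.0156 f[-6.4 -6.8  4.8] q[-0.49  0.6   0.7   1.74 -0.45  0.97  1.12]
total d [-0.0016  0.0006  0.    ] w [-0.0033  0.     -0.0025] rows 0.0
[-0.002, 0.001, 0.0] [-0.003, 0.0, -0.002]
[-1.55394537  1.38031359 -0.05004264]
```

Forces are balanced now. To be sure the wooden leg really touches the plate and isn't just held by friction, I'll press harder toward the plate with no downward load.

>>> step_arm --increments '[[[0,0.0015,-0.0002],[-0.003,0,-0.002]],[[-0.0008,0.003,-0.0003],[-0.003,0,-0.002]],[[-0.0012,0.0036,-0.0003],[-0.003,0,-0.002]],[[-0.0012,0.0036,-0.0003],[-0.003,0,-0.002]]]'

```text
time: 23.3
ee_pos: [0.6027, -0.0779, 0.008]
eef_rot: [0.407, 0.913, -0.002, -0.003]
ft_force: [-18.7, -3.7, 13.7]
width: 0.0156
```

```bash
python3 mv.py .6042 -.0786 .008 42.1
```

```text
t23.30 p[ 0.6027 -0.0779  0.008 ] jaw42.0 w0.0156 f[-18.7  -3.7  13.7] q[-0.48  0.6   0.7   1.74 -0.45  0.98  1.12]
total d [-0.0015  0.0006 -0.    ] w [-0.0055 -0.0045 -0.0025] rows 0.1
[-0.002, 0.001, -0.0] [-0.005, -0.004, -0.002]
```

It doesn't move at 19 N with only 14 N normal load, so it is in contact with the plate. Next I'll check flushness with a small yaw either way under light pressure.

>>> step_arm --increments '[[[0.0008,0.002,-0.0002],[-0.005,-0.003,-0.008]],[[0.0011,0.0023,0],[-0.006,-0.004,-0.015]],[[0.0011,0.0023,0],[-0.006,-0.004,-0.015]],[[0.0011,0.0023,0],[-0.006,-0.004,-0.015]]]'

```text
time: 23.7
ee_pos: [0.6028, -0.0778, 0.008]
eef_rot: [0.401, 0.916, -0.001, -0.0]
ft_force: [-5.2, -6.2, 3.2]
width: 0.0157
```

```bash
python3 mv.py .6027 -.0779 .008 42.1;python3 - <<'E'
from bench import r
print(r.read_state()["torque"])
E
```

```text
t23.70 p[ 0.6028 -0.0778  0.008 ] jaw42.7 w0.0157 f[-5.2 -6.2  3.2] q[-0.48  0.59  0.69  1.75 -0.45  0.97  1.13]
total d [-0.     -0.0001  0.    ] w [-0.0016  0.0001  0.0099] rows 0.1
[-0.0, -0.0, 0.0] [-0.002, 0.0, 0.01]
[-1.63261574  1.2069379  -0.52367477]
```

>>> step_arm --increments '[[[0.0005,0.002,0],[0,0,0.01]],[[0.0005,0.002,0],[0,0,0.02]],[[0.0005,0.002,0],[0,0,0.02]],[[0.0005,0.002,0],[0,0,0.02]]]'

```text
time: 24.1
ee_pos: [0.6027, -0.0778, 0.008]
eef_rot: [0.411, 0.912, -0.002, -0.001]
ft_force: [-7.5, -5.1, 4.1]
width: 0.0158
```

```bash
python3 mv.py .6027 -.0779 .008 42.1;python3 - <<'E'
from bench import r
print(r.read_state()["torque"])
E
```

```text
t24.10 p[ 0.6027 -0.0778  0.008 ] jaw41.5 w0.0158 f[-7.5 -5.1  4.1] q[-0.49  0.6   0.7   1.74 -0.45  0.97  1.11]
total d [-0.     -0.0001  0.    ] w [-0.0042 -0.     -0.0111] rows 0.1
[-0.0, -0.0, 0.0] [-0.004, -0.0, -0.011]
[-1.28397869  1.4016288   0.36422903]
```

The moment is −0.52 N m at yaw 42.7° and +0.36 N m at 41.5°, crossing zero near 42.0°. The square resists both ways, so it is seated flush. Returning to neutral with a balanced press.

>>> step_arm --increments '[[[0.0005,0.0018,0],[-0.004,0,-0.009]],[[0.0009,0.0025,0.0001],[-0.004,0,-0.009]],[[0.0009,0.0025,0.0001],[-0.004,0,-0.009]],[[0.0009,0.0025,0.0001],[-0.004,0,-0.009]],[[0.0009,0.0025,0.0001],[-0.004,0,-0.009]]]'

```text
time: 24.6
ee_pos: [0.6027, -0.0778, 0.008]
eef_rot: [0.408, 0.913, -0.001, -0.001]
ft_force: [-7.1, -7.0, 5.5]
width: 0.0157
```

```bash
python3 mv.py .6027 -.0779 .008 42.1;python3 - <<'E'
from bench import r
import cv2
print(r.read_state()["torque"])
im=r.camera("scene")["pixels"];cv2.imwrite("pics/final.png",im)
s=r.read_state();print(s["ft_force"],s["width"],s["time"])
E
```

```text
t24.60 p[ 0.6027 -0.0778  0.008 ] jaw41.9 w0.0157 f[-7.1 -7.   5.5] q[-0.49  0.6   0.7   1.74 -0.45  0.97  1.12]
total d [-0.     -0.0001  0.    ] w [-0.003   0.0001 -0.0039] rows 0.0
[-0.0, -0.0, 0.0] [-0.003, 0.0, -0.004]
[-1.48552077  1.60547152 -0.01540125]
[-7.16797673 -6.05876704  4.5851688 ] 0.016027692040062137 24.65
```

View pics/final.png

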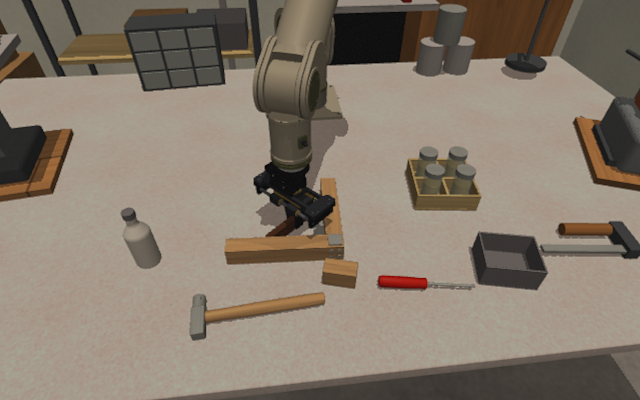

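The final picture shows four jars in the crate, the square seated in the corner at about (310,235), and the bottle at (140,240) and offcut at (340,272) unmoved. The tape measure is hidden behind the arm. Handing in.

```bash
python3 -c "
from bench import r
print(r.close_job())"
```

```text
the job is handed in; nothing more can be done
None
```

Both jars from the corner are upright in the two empty crate cells. I then carried the square by its diagonal bar into the inside corner and handed the job in at about 24.7 s, still gripping and pressing it.

- **Press:** the last reading was about 7 N on the plate, 6–7 N on the stud and 5 N down. The grip was set to 35 N on the 16 mm bar.
- **Contact:** the square did not move when pushed with 19 N toward the plate or 13 N toward the stud.
- **Flushness:** a small turn either way met resistance, with about zero turning moment at the seated angle. This is inferred from the forces, because the plate hides the wooden leg in the scene view and the arm covers it from above.
- **Bystanders:** the glue bottle and offcut look unmoved. The arm hid the tape measure in the last picture. It was in place when I last saw it, before picking up the square, and I planned the square's path to stay about 40 mm clear of it.
- **Disagreements:** the scene camera read about 1.6 px (4 mm) to the right of the gripper, so I relied on the top camera. The seated tool position ended about 1.7 mm from the camera estimate, within calibration error.

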